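Unload the drying stack and the press tray

ROBOT

A 6-joint arm with a two-finger parallel gripper is mounted at the origin on the work surface. World frame = base frame: x ahead of the robot, y to its left, z up, the work surface at z = 0. Lengths are in m, angles in rad, forces in N, time in s.
With the tool pointing down it reaches from about 0.25 to 0.85 m from the base axis. Payload 12.5 kg.
Tool frame: the origin (TCP) lies midway between the tips of the shut fingers; the grasp point (between the pads) lies 19 mm behind it; z points along the fingers, y is the direction in which the jaws open and shut (so a half turn about z gives the same grasp; the last joint's range is limited). The gripper opens to 93 mm and grips with 3 to 60 N. Pads are 15 mm wide; open, the fingers measure 128 mm over their backs; the gripper's body (75 mm by 188 mm) begins 65 mm behind the grasp point.
Start: joints at [1.255, 0.351, 1.652, -0, 1.139, -0.085], TCP at [0.126, 0.535, 0.219] pointing down, gripper open.
Joint ranges: [-2.75, 2.75], [-0.79, 2.1], [0.01, 2.65], [-1.57, 4.71], [0.07, 3.14], [-2.87, 2.87]. Speed limits (rad/s): [2.22, 2.22, 2.79, 3.14, 3.14, 3.14].

INTERFACE

Orientations are given as a rotation vector (axis times angle).
In Python, from workcell import r gives the robot as it stands. The module is installed in compiled form; this text tells all that it offers.
- The arm moves only by the tool step_arm, never from a script. Its argument "moves" is a list that holds one entry, the list of rows, each a list of 7 numbers: the opening, from 0 (shut) to 1 (fully open), then the shift along the tool's x, y, z in m, then the turn, a rotation vector about the tool's x, y, z in rad. A call has 1 to 8 rows; each row shifts and turns the pose as measured when the row begins, along the tool's axes as they then stand; what a row does not reach is not made up. A row lasts 1/12 s, in which the tool goes at most 41.7 mm and 7.16 degrees, less where a joint would pass 70% of its speed; a pose out of reach is approached as far as the arm can. A call with a gripper value outside its range is refused whole. The fingers move at their own pace and stop on an object; "newtons" is the grip in N (left out, the last holds). Time passes only in rows, so rows that do not move let the fingers close. It gives the time, the measured TCP pose, the force and the opening at its end, in the units of the state.
- r.read_state(): the state, without advancing time (a new reading comes with each control period).
- r.read_camera(name): name is "scene" or "top" or "wrist"; returns the picture (480x640x3 uint8, red, green, blue); there is no depth.
- r.get_calibration(name): a dict with "fov_y" (degrees; the focal length in pixels is half the picture's height over the tangent of half this angle, whatever the lens; pixels are square), "cx", "cy" (the principal point, pixels), "R" (3x3) and "t" (3): a world point X has camera coordinates R X + t. Camera axes: x right, y down, z forward; pixel columns grow to the right and rows downward; lengths in m; the calibration is good to about 2 mm. A picture is of the moment at which its call begins: read the wrist's pose just before it. get_calibration takes no time and is no camera call; for the wrist camera it gives the pose at the moment of the call.
- r.close_job(): hands the job in, once; it reports no verdict.
Trained networks look in the newest picture that a camera, given by its name, has taken for a name from the list of things; names that differ only in an ending like _2 or _b are one class to them, and where a whole thing is asked for, a point or a joint stands for the part that bears it (a point fixed in the world has none). Each returns a list of dicts, best first, with "score" (0 to 1); they miss things now and then, are a little off and sometimes report something else, mostly with a low value. They report only what shows in the picture. A call takes as long as a camera call.
- r.boxes_of(name, camera): "pixel" ([column, row] in pixels, amid what is visible of it).
- r.cut_out(name, camera): "region" (480x640 bool, what is visible of it) and "pixel" ([column, row] in pixels, amid what is visible of it).
The state is a dict: "time": time; "joint_positions": joint angles; "joint_velocities": joint speeds; "tau": joint torques, N m; "eef_pos": TCP position; "tcp_rot": TCP orientation; "force": force on the tool from outside, world axes, zero at the start; "moment": the same for the moment, N m; "width": opening from 0.0 (shut) to 1.0 (fully open).
Only numpy, scipy, OpenCV 4.12 (cv2) and the standard library are available. Lean on these libraries where they do the work, as an engineer would, in place of code of your own. Each camera call takes 0.05 s, during which the arm holds its last target. There are 200 camera calls.

TASK

Bring in all the finished clay pots, those on the boards of the drying stack and those in the press's catch tray, and set them (not drop them) into the grey tote, each standing upright on its floor with none on top of another. As the stack comes down, pile all three spacer boards on the empty pallet, feet down, centred and squared up one on top of the other. Do not topple the stack, and leave the jar and the bowl where they are.

Things in the scene. Friction and masses are not known exactly. Their poses are not given: they have to be found in the camera images.
- pot1_c (a point): Rectangular open clay pot, dark grey-brown, 46 x 84 x 42 mm high, walls and floor 6 mm, 0.18 kg, starts on one of the spacer boards of the stack (or is absent). Point: its centre, half-way up (21 mm above its underside). Axes: x across its 46 mm width (the way to grip it, over the outside), y along its 84 mm length, z up.
- pot2_c (a point): Rectangular open clay pot, dark grey-brown, 46 x 84 x 42 mm high, walls and floor 6 mm, 0.18 kg, starts on one of the spacer boards of the stack (or is absent). Point: its centre, half-way up (21 mm above its underside). Axes: x across its 46 mm width (the way to grip it, over the outside), y along its 84 mm length, z up.
- pot3_c (a point): Rectangular open clay pot, dark grey-brown, 46 x 84 x 42 mm high, walls and floor 6 mm, 0.18 kg, starts on one of the spacer boards of the stack (or is absent). Point: its centre, half-way up (21 mm above its underside). Axes: x across its 46 mm width (the way to grip it, over the outside), y along its 84 mm length, z up.
- pot4_c (a point): Rectangular open clay pot, dark grey-brown, 46 x 84 x 42 mm high, walls and floor 6 mm, 0.18 kg, starts in the press's catch tray (or is absent). Point: its centre, half-way up (21 mm above its underside). Axes: x across its 46 mm width (the way to grip it, over the outside), y along its 84 mm length, z up.
- pot5_c (a point): Rectangular open clay pot, dark grey-brown, 46 x 84 x 42 mm high, walls and floor 6 mm, 0.18 kg, starts in the press's catch tray (or is absent). Point: its centre, half-way up (21 mm above its underside). Axes: x across its 46 mm width (the way to grip it, over the outside), y along its 84 mm length, z up.
- board1_c (a point): Wooden spacer board: plank 64 x 200 x 12 mm on two end feet 52 mm high (each 64 x 18 mm, flush with its ends); 64 mm high in all, 0.22 kg. Point: the plank's centre, mid-thickness, 58 mm above the underside of the feet. x across the 64 mm (grip this way), y along the 200 mm, z up. Starts stacked on the stand, board1 lowest, board3 on top; each carries at most one pot near its middle.
- board2_c (a point): Wooden spacer board: plank 64 x 200 x 12 mm on two end feet 52 mm high (each 64 x 18 mm, flush with its ends); 64 mm high in all, 0.22 kg. Point: the plank's centre, mid-thickness, 58 mm above the underside of the feet. x across the 64 mm (grip this way), y along the 200 mm, z up. Starts stacked on the stand, board1 lowest, board3 on top; each carries at most one pot near its middle.
- board3_c (a point): Wooden spacer board: plank 64 x 200 x 12 mm on two end feet 52 mm high (each 64 x 18 mm, flush with its ends); 64 mm high in all, 0.22 kg. Point: the plank's centre, mid-thickness, 58 mm above the underside of the feet. x across the 64 mm (grip this way), y along the 200 mm, z up. Starts stacked on the stand, board1 lowest, board3 on top; each carries at most one pot near its middle.
- stand_top (a point): Low fixed slatted wooden pallet, 100 x 230 x 18 mm, on which the stack stands. Point: the centre of its top. Axes: x across the 100 mm, y along the 230 mm, z up.
- pallet_top (a point): The empty pallet: like the stand, fixed, 100 x 230 x 18 mm, for the pile of spacer boards. Point: the centre of its top. Axes: x across the 100 mm, y along the 230 mm, z up.
- tray_floor (a point): Fixed steel catch tray at the foot of the press's chute, 355 x 230 mm, floor 10 mm above the table, lip only 8 mm above the floor. Point: the centre of its floor. Axes: x along the 355 mm, y along the 230 mm (the chute rises towards -y from the tray's edge), z up.
- tote_floor (a point): Fixed open grey plastic tote, outside 290 x 200 x 60 mm high, walls and floor 5 mm (inside 280 x 190 mm, 55 mm deep). Point: the centre of its inner floor. Axes: x along the 290 mm, y along the 200 mm, z up.
- jar: Bystander: amber glass jar, 64 mm across, 90 mm high. Origin: centre of its underside.
- bowl: Bystander: terracotta bowl, 110 mm across, 50 mm high. Origin: centre of its underside.

How it is judged:
At the end, for the whole second after the job is handed in: Every pot stands in the tote: centre inside the walls, 12 to 32 mm above its floor, tilt under 0.15 rad. All boards are piled on the empty pallet, feet down: centre within 35 mm of its centre from above, long way within 0.21 rad of its own, tilt under 0.06 rad. All at rest (x of pot1_c in the frame of tote_floor between -0.14 and 0.14 m and y of pot1_c in the frame of tote_floor between -0.095 and 0.095 m and z of pot1_c in the frame of tote_floor between 0.012 and 0.032 m and angle between each of pot1_c, pot2_c, pot3_c, pot4_c, pot5_c's own z axis and vertical below 0.15 rad and linear speed of each of pot1, pot2, pot3, pot4, pot5, board1, board2, board3 below 0.02 m/s and x of pot2_c in the frame of tote_floor between -0.14 and 0.14 m and y of pot2_c in the frame of tote_floor between -0.095 and 0.095 m and z of pot2_c in the frame of tote_floor between 0.012 and 0.032 m and x of pot3_c in the frame of tote_floor between -0.14 and 0.14 m and y of pot3_c in the frame of tote_floor between -0.095 and 0.095 m and z of pot3_c in the frame of tote_floor between 0.012 and 0.032 m and x of pot4_c in the frame of tote_floor between -0.14 and 0.14 m and y of pot4_c in the frame of tote_floor between -0.095 and 0.095 m and z of pot4_c in the frame of tote_floor between 0.012 and 0.032 m and x of pot5_c in the frame of tote_floor between -0.14 and 0.14 m and y of pot5_c in the frame of tote_floor between -0.095 and 0.095 m and z of pot5_c in the frame of tote_floor between 0.012 and 0.032 m and horizontal distance between each of board1_c, board2_c, board3_c and pallet_top below 0.035 m and angle between the y axis of each of board1_c, board2_c, board3_c and the y axis of pallet_top, either way round below 0.21 rad and angle between each of board1_c, board2_c, board3_c's own z axis and vertical below 0.06 rad and height (world z) of each of board1_c, board2_c, board3_c above 0.06 m); the robot touches nothing.
It fails at once if a spacer board is tipped over (tilted more than 0.6 rad) (angle between any of board1_c, board2_c, board3_c's own z axis and vertical above 0.6 rad).
It fails at once if a pot falls into the tote (faster than 1.2 m/s inside it) ((x of pot1_c in the frame of tote_floor between -0.14 and 0.14 m and y of pot1_c in the frame of tote_floor between -0.095 and 0.095 m and z of pot1_c in the frame of tote_floor below 0.06 m and linear speed of pot1 above 1.2 m/s) or (x of pot2_c in the frame of tote_floor between -0.14 and 0.14 m and y of pot2_c in the frame of tote_floor between -0.095 and 0.095 m and z of pot2_c in the frame of tote_floor below 0.06 m and linear speed of pot2 above 1.2 m/s) or (x of pot3_c in the frame of tote_floor between -0.14 and 0.14 m and y of pot3_c in the frame of tote_floor between -0.095 and 0.095 m and z of pot3_c in the frame of tote_floor below 0.06 m and linear speed of pot3 above 1.2 m/s) or (x of pot4_c in the frame of tote_floor between -0.14 and 0.14 m and y of pot4_c in the frame of tote_floor between -0.095 and 0.095 m and z of pot4_c in the frame of tote_floor below 0.06 m and linear speed of pot4 above 1.2 m/s) or (x of pot5_c in the frame of tote_floor between -0.14 and 0.14 m and y of pot5_c in the frame of tote_floor between -0.095 and 0.095 m and z of pot5_c in the frame of tote_floor below 0.06 m and linear speed of pot5 above 1.2 m/s)).
It fails at once if a bystander (jar or bowl) is moved more than 30 mm (distance of any of jar, bowl from where it was at the start of the episode above 0.03 m).
Of pot1, pot2, pot3 only 2 to 3 are there at a start; the rules pass over those that are not, and their reading is None.
Of pot4, pot5 only 1 to 2 are there at a start; the rules pass over those that are not, and their reading is None.
At some moment in a run one of pot4, pot5 may be knocked a few centimetres aside while the robot is not near it.
It also fails if it takes over 210 s, if anything falls off the work surface, if the arm or the gripper's body presses on something with over 40 N, if the wrist force passes 120 N, or if a joint passes its speed limit or range.

## Working session

There is one attempt and no reset: what is moved stays moved. The work goes in short steps, Python scripts to look and compute and a tool call to move; the robot and the scene stay as the last step left them, time stands still between calls to the robot, and variables do not carry over. Pictures are saved under pics/ and viewed, about 12 in all and at most 16, crops included, and the job is handed in when it is done.

Besides the shell and the picture viewer there is one more tool, called as name([rows], argument=value, ...), one row to a line, values as JSON. step_arm: Moves the arm, as the interface text tells. Its arguments: {"type":"object","properties":{"moves":{"type":"array","items":{"type":"array","items":{"type":"array","items":{"type":"number"}}}},"newtons":{"type":"number"}},"required":["moves"]}

```bash
mkdir -p pics
python3 - <<'E'
from workcell import r
import cv2
for n in("scene","top","wrist"):
    c=r.get_calibration(n); print(n,c)
    cv2.imwrite(f"pics/a_{n}.png",r.read_camera(n)[:,:,::-1])
print(r.read_state())
E
```

```text
scene {'fov_y': 57.85806070831914, 'cx': 320.3391127323055, 'cy': 238.45991963877918, 'R': array([[ 0.61765771,  0.78617865, -0.0205446 ],
       [ 0.4718368 , -0.39134291, -0.79007643],
       [-0.6291812 ,  0.4783031 , -0.61266399]]), 't': array([-0.35027155, -0.17674061,  1.36453695])}
top {'fov_y': 46.036680154510655, 'cx': 311.153005507145, 'cy': 237.79040447143504, 'R': array([[-0.00906192, -0.99995133, -0.00390094],
       [-0.99575869,  0.00938097, -0.09152394],
       [ 0.09155608,  0.00305501, -0.99579524]]), 't': array([-0.01993077,  0.61684315,  1.20620317])}
wrist {'fov_y': 62.49830927004067, 'cx': 321.6641928173965, 'cy': 236.7793860132965, 'R': array([[ 0.22971349,  0.97325682, -0.00169412],
       [ 0.92863385, -0.21865963,  0.29971175],
       [ 0.29132607, -0.07042105, -0.9540283 ]]), 't': array([-0.54950572, -0.03627291,  0.39313166])}
{'time': 0.15, 'joint_positions': array([ 1.25541852e+00,  3.51086280e-01,  1.65225526e+00, -5.26106830e-05,
        1.13907490e+00, -8.46198036e-02]), 'joint_velocities': array([ 0.00162867, -0.00036533, -0.0044027 ,  0.00048404,  0.00023406,
       -0.00049578]), 'tau': array([-1.97017016e-04, -4.97462046e+01, -2.85341120e+01,  6.98657962e-02,
        2.46545719e-02, -2.29852191e-05]), 'eef_pos': array([0.12571444, 0.53518334, 0.21824773]), 'tcp_rot': array([-3.61622265e-01, -3.12059257e+00,  1.28307987e-03]), 'force': array([ 0.26029343, -0.29950238, -0.49851453]), 'moment': array([-0.04947232, -0.01512134,  0.00017331]), 'width': 0.9990608674356706}
```

View pics/a_top.png

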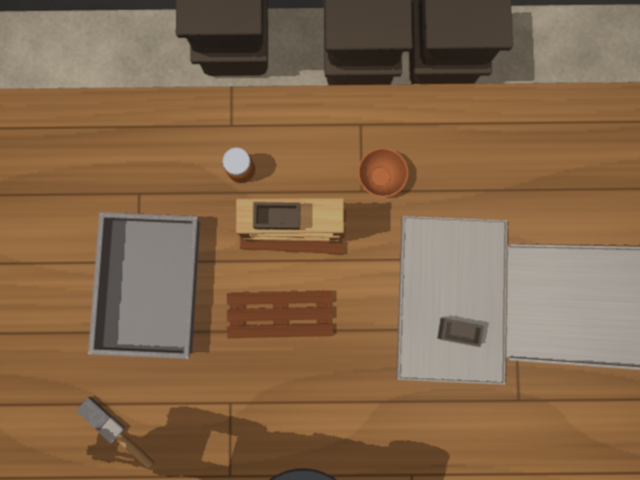

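View pics/a_scene.png

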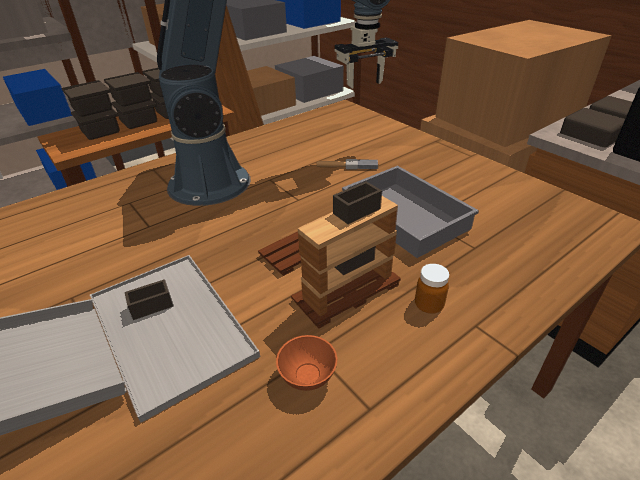

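The top view shows the stack at about (290,218) with a pot on its top board. The empty pallet is at (280,314), the tote at (145,285), and one pot in the tray at (462,331). The scene view shows a second pot inside the stack at (355,258). I'll zoom in and run the segmentation.

```bash
cat > h.py <<'E'
from workcell import r
import numpy as np, cv2
from scipy.spatial.transform import Rotation as Ro
def ray(cam,px,z,c=None):
    "pixels (n,2) -> world points on the plane at height z"
    c=c or r.get_calibration(cam); f=240/np.tan(np.radians(c["fov_y"])/2)
    R=np.array(c["R"]);t=np.array(c["t"]);px=np.atleast_2d(px).astype(float)
    d=np.c_[(px-[c["cx"],c["cy"]])/f,np.ones(len(px))]@R
    o=-R.T@t
    return o+d*((z-o[2])/d[:,2])[:,None]
def rect(P):
    "min-area rectangle (mm): centre, sides, angle of long side from world x"
    b=cv2.minAreaRect((P[:,:2]*1000).astype(np.float32)); q=cv2.boxPoints(b)
    e=q[1]-q[0];g=q[2]-q[1]; L=e if np.hypot(*e)>np.hypot(*g) else g
    return np.round(b[0],1),np.round(sorted(b[1]),1),round(float(np.arctan(L[1]/L[0])),3)
def see(name,cam,z,k=4):
    for d in r.cut_out(name,cam)[:k]:
        m=d["region"].astype(np.uint8)
        cs,_=cv2.findContours(m,cv2.RETR_EXTERNAL,cv2.CHAIN_APPROX_NONE)
        if not cs: continue
        P=ray(cam,max(cs,key=len)[:,0],z)
        print(name,cam,round(d["score"],2),np.round(d["pixel"]),int(m.sum()),*rect(P) if len(P)>4 else"")
E
python3 - <<'E'
from h import *
t=cv2.imread("pics/a_top.png");s=cv2.imread("pics/a_scene.png")
z=lambda a,k:cv2.resize(a,None,fx=k,fy=k,interpolation=cv2.INTER_CUBIC)
cv2.imwrite("pics/b.png",np.vstack([z(t[190:350,220:355],3)[:480,:400],]) )
a=z(t[185:345,220:360],3.5);b=z(s[170:330,285:405],3.5)
cv2.imwrite("pics/b.png",np.hstack([a[:560,:420],b[:560,:380]]))
r.read_camera("top");
for n,zz in(("pot1_c",.252),("pot4_c",.052),("board3_c",.21),("jar",.09),("bowl",.05)): see(n,"top",zz)
r.read_camera("scene")
for n,zz in(("pot1_c",.1),):see(n,"scene",zz)
# hand-read corners
print(rect(ray("top",[[97,213],[199,214],[190,357],[90,355]],.065)), "tote")
print(rect(ray("top",[[228,292],[332,291],[333,338],[228,338]],.018)),"pallet")
E
```

```text
pot4_c top 0.66 [460. 332.] 992 [ 412.6 -338.7] [47.4 93.9] 1.386
board3_c top 0.58 [308. 216.] 2601 [641.3  13. ] [ 71.6 202.1] 1.561
jar top 0.96 [239. 162.] 843 [767.6 123.6] [59.2 76.5] 0.455
bowl top 0.87 [382. 173.] 1893 [ 757.3 -184.4] [105.6 106.1] 0.765
pot1_c scene 0.73 [358. 263.] 452 [662.1  28.4] [ 31.1 105. ] 1.511
(array([518.9, 324.9]), array([217.7, 300.2]), -0.023) tote
(array([449.7,  43.1]), array([101.5, 228.1]), -1.57) pallet
```

View pics/b.png

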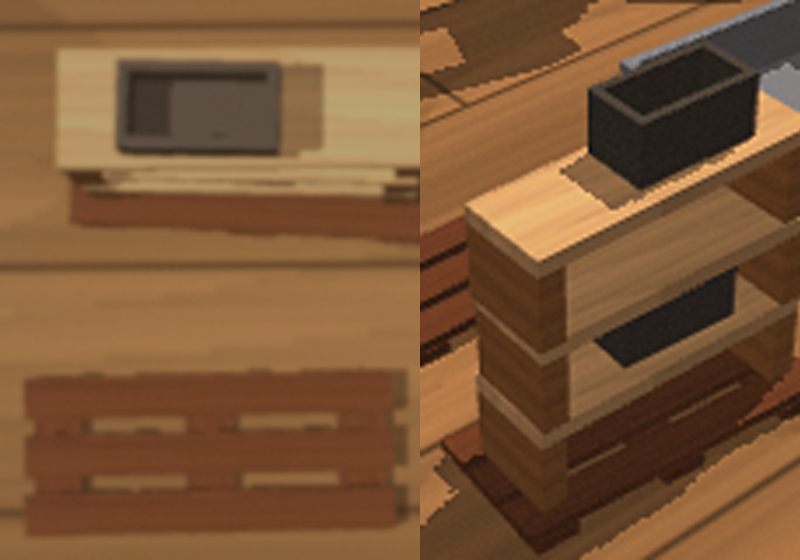

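The stack has two pots, one on board3 and one on board1, with board2 empty. The tray has one pot. I'll refine the poses and plan the first move.

```bash
cat >> h.py <<'E'
def plan(x,y,z,jaw):
    "print tool-frame shift (after the turn) and turn about tool z to reach TCP xyz with jaw axis at angle jaw"
    s=r.read_state(); R=Ro.from_rotvec(s["tcp_rot"]); M=R.as_matrix()
    a=np.arctan2(M[1,1],M[0,1]); d=(jaw-a+np.pi/2)%np.pi-np.pi/2
    T=Ro.from_matrix(np.c_[[np.sin(a+d),-np.cos(a+d),0],[np.cos(a+d),np.sin(a+d),0],[0,0,-1]])
    turn=(R.inv()*T).as_rotvec(); sh=T.inv().apply(np.array([x,y,z])-s["eef_pos"])
    print("t",round(s["time"],2),"pos",np.round(s["eef_pos"],4),"jaw",round(a,3),"w",round(s["width"],3),"F",np.round(s["force"],1),"j6",round(s["joint_positions"][5],2),
     "| turn",np.round(turn,3),"rows %.1f"%(np.abs(turn).max()/.12),"shift",np.round(sh,4),"rows %.1f"%(np.linalg.norm(sh)/.04))
E
python3 - <<'E'
from h import *
A=np.array
q=A([[117,60],[282,62],[280,153],[120,153]])/3.5+[220,185]
print("pot3",rect(ray("top",q,.252)))
q=A([[236.3,198.4],[344,198.6],[344.5,234.5],[236.3,232.7]])
print("board3",rect(ray("top",q,.21)))
plan(.641,.013,.40,0)
E
```

```text
pot3 (array([636.5,  35.1]), array([48. , 84.8]), 1.549)
board3 (array([640.5,  12.6]), array([ 67.6, 202.6]), 1.559)Traceback (most recent call last):
  File "<stdin>", line 7, in <module>
  File "h.py", line 27, in plan
    T=Ro.from_matrix(np.c_[[np.sin(a+d),-np.cos(a+d),0],[np.cos(a+d),np.sin(a+d),0],[0,0,-1]])
  File "scipy/spatial/transform/_rotation.pyx", line 1143, in scipy.spatial.transform._rotation.Rotation.from_matrix
ValueError: Non-positive determinant (left-handed or null coordinate frame) in rotation matrix 0: [[ 0.  1.  0.]
 [-1.  0.  0.]
 [ 0.  0. -1.]].
```

```bash
sed -i 's/\[np.sin(a+d),-np.cos(a+d),0\]/[-np.sin(a+d),np.cos(a+d),0]/' h.py
python3 -c "
from h import *
plan(.6365,.035,.40,-.02)"
```

```text
t 0.55 pos [0.1258 0.5354 0.2186] jaw 1.34 w 0.998 F [0.2 0.6 0. ] j6 -0.08 | turn [-0.    0.    1.36] rows 11.3 shift [-0.4901  0.5206 -0.1814] rows 18.4
```

step_arm([
  [[1,0,0,-0.036,0,0,0.12],[1,0,0,-0.036,0,0,0.12],[1,0,0,-0.036,0,0,0.12],[1,0,0,-0.036,0,0,0.12],[1,0,0,-0.036,0,0,0.12],[1,0,0,0,0,0,0.12],[1,0,0,0,0,0,0.12],[1,0,0,0,0,0,0.12]],
])

```text
time: 1.22
eef_pos: [0.1254, 0.5343, 0.4077]
tcp_rot: [1.805, 2.57, -0.002]
force: [-0.1, 0.9, 0.3]
width: 1.003
```

step_arm([
  [[1,0,0,0,0,0,0.12],[1,0,0,0,0,0,0.12],[1,0,0,0,0,0,0.12],[1,0,0,0,0,0,0.04],[1,-0.027,0.029,0,0,0,0],[1,-0.027,0.029,0,0,0,0],[1,-0.027,0.029,0,0,0,0],[1,-0.027,0.029,0,0,0,0]],
])

```text
time: 1.88
eef_pos: [0.2316, 0.4173, 0.4069]
tcp_rot: [-2.298, -2.141, 0.003]
force: [0.3, 1.1, 0.2]
width: 0.999
```

step_arm([
  [[1,-0.027,0.029,0,0,0,0],[1,-0.027,0.029,0,0,0,0],[1,-0.027,0.029,0,0,0,0],[1,-0.027,0.029,0,0,0,0],[1,-0.027,0.029,0,0,0,0],[1,-0.027,0.029,0,0,0,0],[1,-0.027,0.029,0,0,0,0],[1,-0.027,0.029,0,0,0,0]],
])

```text
time: 2.55
eef_pos: [0.4547, 0.1716, 0.4083]
tcp_rot: [2.297, 2.143, 0.004]
force: [1.2, 0.9, 0.0]
width: 1.001
```

```bash
python3 -c "
from h import *
plan(.6365,.035,.40,-.02)"
```

```text
t 2.55 pos [0.4547 0.1716 0.4083] jaw -0.069 w 1.001 F [1.2 0.9 0. ] j6 0.33 | turn [ 0.002 -0.002 -0.049] rows 0.4 shift [-0.133   0.1845  0.0083] rows 5.7
```

step_arm([
  [[1,0,0,0,0,0,-0.049],[1,-0.0222,0.031,0,0,0,0],[1,-0.0222,0.031,0,0,0,0],[1,-0.0222,0.031,0,0,0,0],[1,-0.0222,0.031,0,0,0,0],[1,-0.0222,0.031,0,0,0,0],[1,-0.0222,0.03,0,0,0,0],[1,0,0,0,0,0,0]],
])

```text
time: 3.22
eef_pos: [0.6459, 0.0206, 0.407]
tcp_rot: [2.248, 2.194, 0.003]
force: [-1.8, 0.3, 0.2]
width: 0.998
```

Run:
```python
from h import *
plan(.6365,.035,.40,-.02)
cv2.imwrite("pics/w1.png",r.read_camera("wrist")[:,:,::-1])
see("pot1_c","wrist",.252); see("board3_c","wrist",.21)
```

```text
t 3.22 pos [0.6459 0.0206 0.407 ] jaw -0.025 w 0.998 F [-1.8  0.3  0.2] j6 -0.02 | turn [ 0.002 -0.001 -0.005] rows 0.0 shift [ 0.0142 -0.0097  0.007 ] rows 0.5
board3_c wrist 0.77 [322. 246.] 8157 [642.9  19.1] [ 64.9 201.5] 1.567
```

View pics/w1.png

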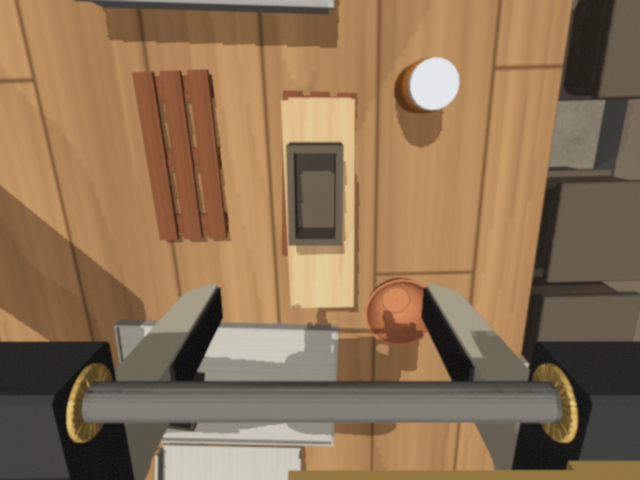

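The wrist view shows the pot with corners near (288,143) and (343,245). Board3 spans (282,96) to (355,307), and the jar and bowl are clear of the path.

Run:
```python
from h import *
print(rect(ray("wrist",[[288,143],[343,143],[343,245],[288,245]],.252)),rect(ray("wrist",[[282,96],[354,97],[355,307],[291,308]],.21)))
plan(.641,.037,.233,-.01)
```

```text
(array([639.6,  42.7]), array([47.5, 86. ]), 1.547) (array([644.3,  20.4]), array([ 65.8, 205.5]), 1.563)
t 3.37 pos [0.6427 0.0247 0.4092] jaw -0.022 w 1.0 F [-0.1  0.2  0.3] j6 -0.01 | turn [ 0.003 -0.002 -0.012] rows 0.1 shift [ 0.0123 -0.0018  0.1762] rows 4.4
```

step_arm([
  [[1,0.014,-0.004,0.01,0,0,0],[1,0,0,0.035,0,0,0],[1,0,0,0.035,0,0,0],[1,0,0,0.035,0,0,0],[1,0,0,0.03,0,0,0],[1,0,0,0.02,0,0,0],[1,0,0,0,0,0,0]],
])

```text
time: 3.95
eef_pos: [0.6348, 0.048, 0.2463]
tcp_rot: [2.229, 2.201, 0.022]
force: [-0.2, 0.1, 0.3]
width: 1.002
```

Run:
```python
from h import *
cv2.imwrite("pics/w2.png",r.read_camera("wrist")[:,:,::-1])
plan(.638,.039,.219,-.022)
```

```text
t 4.0 pos [0.6355 0.0481 0.2487] jaw -0.013 w 0.999 F [0.3 0.7 1.1] j6 0.01 | turn [ 0.019 -0.004  0.009] rows 0.2 shift [-0.009   0.0027  0.0297] rows 0.8
```

step_arm([
  [[1,-0.007,0.002,0.005,0.019,-0.004,0],[1,0,0,0.015,0,0,0],[1,0,0,0.01,0,0,0],[1,0,0,0,0,0,0],[1,0,0,0,0,0,0]],
])

```text
time: 4.42
eef_pos: [0.64, 0.0416, 0.2269]
tcp_rot: [2.228, 2.205, 0.008]
force: [-0.0, -0.6, -0.7]
width: 0.995
```

Run:
```python
from h import *
cv2.imwrite("pics/w2.png",r.read_camera("wrist")[:,:,::-1])
plan(.638,.041,.219,-.022)
```

```text
t 4.47 pos [0.64   0.0416 0.2269] jaw -0.01 w 1.0 F [-1.1 -0.9  0.4] j6 0.0 | turn [0.009 0.001 0.012] rows 0.1 shift [-0.0006 -0.002   0.0079] rows 0.2
```

View pics/w2.png

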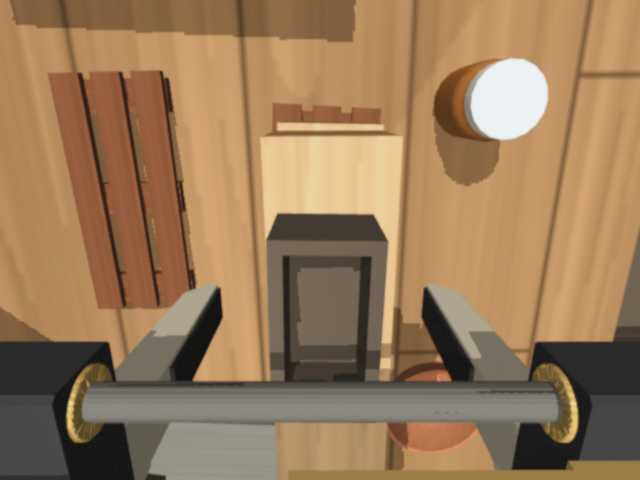

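The wrist view shows the fingers, with their midpoint at column 322, straddling the pot at about 326. I'll close on it and lift.

step_arm([
  [[1,0,0,0.005,0.009,0,0.01],[0.3,0,0,0,0,0,0],[0.3,0,0,0,0,0,0],[0.3,0,0,0,0,0,0],[0.3,0,0,0,0,0,0],[0.3,0,0,0,0,0,0],[0.3,0,0,0,0,0,0],[0.3,0,0,0,0,0,0]],
], newtons=20)

```text
time: 5.13
eef_pos: [0.641, 0.0414, 0.2244]
tcp_rot: [2.244, 2.196, 0.001]
force: [0.8, -0.8, -0.5]
width: 0.547
```

step_arm([
  [[0.3,0,0,0,0,0,0],[0.3,0,0,-0.01,0,0,0],[0.3,0,0,-0.02,0,0,0],[0.3,0,0,-0.03,0,0,0],[0.3,0,0,-0.03,0,0,0],[0.3,0,0,0,0,0,0]],
])

```text
time: 5.63
eef_pos: [0.6393, 0.0416, 0.3175]
tcp_rot: [-2.243, -2.196, 0.006]
force: [-0.2, -0.5, -1.2]
width: 0.497
```

Run:
```python
from h import *
t=r.read_camera("top")
cv2.imwrite("pics/t2.png",cv2.resize(t[190:380,70:230],None,fx=3,fy=3)[:,:,::-1])
for n in("tote_floor",): see(n,"top",.065)
plan(.46,.33,.3,0)
```

```text
tote_floor top 0.86 [144. 289.] 13943 [518.9 325.3] [216.3 298.6] -0.052
t 5.73 pos [0.638  0.0416 0.3121] jaw -0.021 w 0.49 F [ 0.1  0.4 -2.3] j6 0.01 | turn [-0.011  0.001 -0.021] rows 0.2 shift [ 0.2884 -0.178   0.0121] rows 8.5
```

View pics/t2.png

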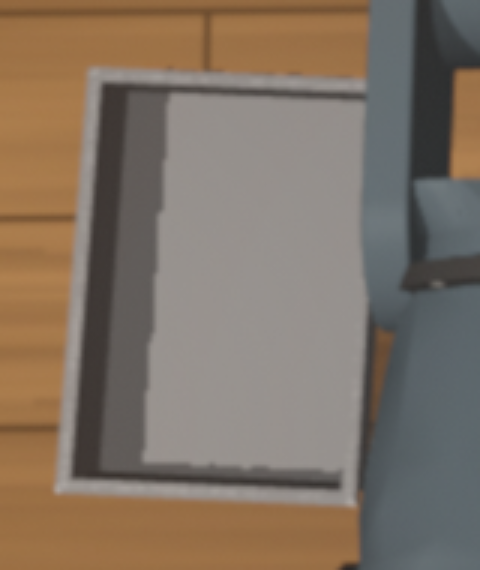

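The pot is held: the opening is 0.49, about 46 mm. The tote rim corners are at about (100.5,212.5), (89.3,353.5), (187.5,358) and (199,215) in the top picture. I'll compute the tote frame.

Run:
```python
from h import *
P=ray("top",[[100.5,212.5],[199,215],[187.5,358],[89.3,353.5]],.06)[:,:2];c=P.mean(0)
u=(P[0]+P[1]-P[2]-P[3])/2; v=(P[0]+P[3]-P[1]-P[2])/2
a=np.arctan2(u[1],u[0]); b=np.arctan2(-v[0],v[1]); print(c,np.linalg.norm(u),np.linalg.norm(v),a,b)
a=(a+b)/2
R=np.array([[np.cos(a),-np.sin(a)],[np.sin(a),np.cos(a)]])
for q in([-.065,.046],[.065,.046],[-.065,-.046],[.065,-.046]): print(q,np.round(c+R@q,3))
t=c+R@[-.065,.046]
plan(t[0],t[1],.15,a)
```

```text
[0.51901795 0.32850745] 0.2997835235940941 0.20862131188871 -0.06225184884531693 -0.04426148091614052
[-0.065, 0.046] [0.457 0.378]
[0.065, 0.046] [0.586 0.371]
[-0.065, -0.046] [0.452 0.286]
[0.065, -0.046] [0.581 0.279]
t 5.73 pos [0.638  0.0416 0.3121] jaw -0.021 w 0.49 F [ 0.1  0.4 -2.3] j6 0.01 | turn [-0.011  0.001  0.032] rows 0.3 shift [ 0.3262 -0.1991  0.1621] rows 10.4
```

step_arm([
  [[0.3,0.0,-0.02,0,-0.01,0,0.03],[0.3,0.036,-0.02,0,0,0,0],[0.3,0.036,-0.02,0,0,0,0],[0.3,0.036,-0.02,0,0,0,0],[0.3,0.036,-0.02,0,0,0,0],[0.3,0.036,-0.02,0,0,0,0],[0.3,0.036,-0.02,0,0,0,0],[0.3,0.036,-0.02,0,0,0,0]],
])

```text
time: 6.4
eef_pos: [0.4857, 0.2986, 0.2986]
tcp_rot: [-2.286, -2.143, 0.031]
force: [0.7, 0.6, -2.5]
width: 0.495
```

step_arm([
  [[0.3,0.036,-0.02,0.02,0,0,0],[0.3,0.036,-0.015,0.02,0,0,0],[0.3,0,0,0.03,0,0,0],[0.3,0,0,0.03,0,0,0],[0.3,0,0,0.02,0,0,0],[0.3,0,0,0,0,0,0]],
])

```text
time: 6.9
eef_pos: [0.4454, 0.3715, 0.1709]
tcp_rot: [-2.273, -2.152, 0.048]
force: [-0.1, -0.0, -2.6]
width: 0.494
```

```bash
python3 -c "
from h import *
plan(.457,.375,.06,-.053)"
```

```text
t 6.9 pos [0.4454 0.3715 0.1709] jaw -0.055 w 0.494 F [-0.1 -0.  -2.6] j6 0.66 | turn [-0.029  0.015 -0.002] rows 0.2 shift [0.0041 0.0114 0.1109] rows 2.8
```

step_arm([
  [[0.3,0.003,0.011,0,-0.029,0.015,0],[0.3,0,0,0.03,0,0,0],[0.3,0,0,0.03,0,0,0],[0.3,0,0,0.03,0,0,0],[0.3,0,0,0.01,0,0,0],[0.3,0,0,0,0,0,0],[0.3,0,0,0,0,0,0]],
])

```text
time: 7.48
eef_pos: [0.4563, 0.3725, 0.0679]
tcp_rot: [-2.282, -2.158, 0.005]
force: [0.7, 0.4, -2.5]
width: 0.497
```

Run:
```python
from h import *
cv2.imwrite("pics/w3.png",r.read_camera("wrist")[:,:,::-1])
plan(.457,.375,.019,-.053)
```

```text
t 7.53 pos [0.4565 0.3727 0.0684] jaw -0.056 w 0.489 F [-0.5 -0.8 -1.9] j6 0.66 | turn [-0.002  0.001 -0.003] rows 0.0 shift [0.0023 0.0003 0.0494] rows 1.2
```

View pics/w3.png

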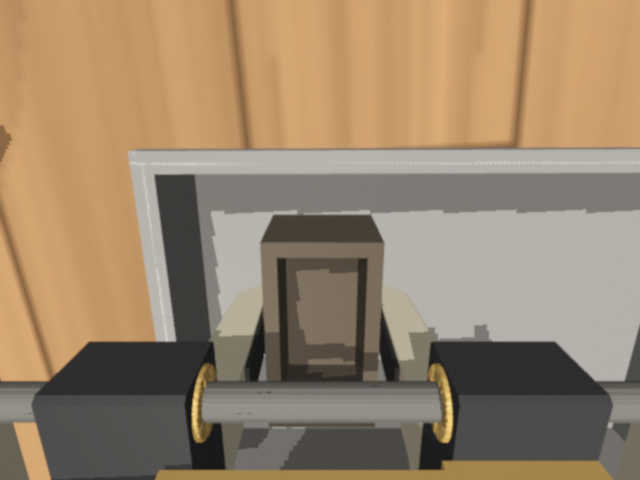

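The pot is inside the tote and square to it, clear of the left wall (column 160) and the far wall (row 165). I'll lower it gently.

step_arm([
  [[0.3,0,0,0.025,0,0,0],[0.3,0,0,0.015,0,0,0],[0.3,0,0,0.006,0,0,0],[0.3,0,0,0.002,0,0,0],[0.3,0,0,0,0,0,0]],
])

```text
time: 7.95
eef_pos: [0.4612, 0.3758, 0.028]
tcp_rot: [2.282, 2.157, 0.017]
force: [-0.3, -0.4, -2.4]
width: 0.493
```

step_arm([
  [[0.3,0,0,0.003,0,0,0],[0.3,0,0,0,0,0,0],[0.3,0,0,0,0,0,0]],
])

```text
time: 8.2
eef_pos: [0.4626, 0.3768, 0.028]
tcp_rot: [2.281, 2.157, 0.024]
force: [-0.5, 0.3, -1.5]
width: 0.496
```

step_arm([
  [[0.3,0,0,0.006,0,0,0],[0.3,0,0,0.004,0,0,0],[0.3,0,0,0,0,0,0]],
])

```text
time: 8.45
eef_pos: [0.4638, 0.3778, 0.0193]
tcp_rot: [2.281, 2.156, 0.029]
force: [-0.8, -2.1, 0.9]
width: 0.495
```

step_arm([
  [[0.3,0,0,0.004,0,0,0],[0.3,0,0,0,0,0,0]],
])

```text
time: 8.62
eef_pos: [0.464, 0.3785, 0.0173]
tcp_rot: [2.282, 2.156, 0.03]
force: [-0.1, -0.6, -2.5]
width: 0.491
```

step_arm([
  [[0.3,0,0,0.004,0,0,0],[0.3,0,0,0,0,0,0]],
])

```text
time: 8.78
eef_pos: [0.4645, 0.3795, 0.0152]
tcp_rot: [2.282, 2.157, 0.033]
force: [0.7, -0.4, -2.5]
width: 0.492
```

```bash
python3 -c "
from h import *
plan(.464,.3785,.016,-.053)"
```

```text
t 8.78 pos [0.4645 0.3795 0.0152] jaw -0.057 w 0.492 F [ 0.7 -0.4 -2.5] j6 0.66 | turn [ 0.016 -0.014 -0.004] rows 0.1 shift [-0.001  -0.0005 -0.0008] rows 0.0
```

step_arm([
  [[0.3,0,0,0.004,0.016,-0.014,0],[0.3,0,0,0,0,0,0]],
])

```text
time: 8.95
eef_pos: [0.4647, 0.3802, 0.0129]
tcp_rot: [-2.283, -2.157, 0.0]
force: [0.6, -0.3, -2.4]
width: 0.495
```

step_arm([
  [[0.3,0,0,0.004,0,0,0],[0.3,0,0,0,0,0,0]],
])

```text
time: 9.12
eef_pos: [0.4652, 0.3812, 0.0104]
tcp_rot: [-2.282, -2.157, -0.001]
force: [-0.2, 0.2, -1.8]
width: 0.491
```

Run:
```python
from h import *
cv2.imwrite("pics/w4.png",r.read_camera("wrist")[:,:,::-1])
s=r.read_state();print(s["force"],s["moment"],s["eef_pos"])
```

```text
[ 0.65964131  0.71930021 -1.86172054] [-0.07833892  0.05280912 -0.00456841] [0.46518889 0.38112981 0.01026177]
```

View pics/w4.png

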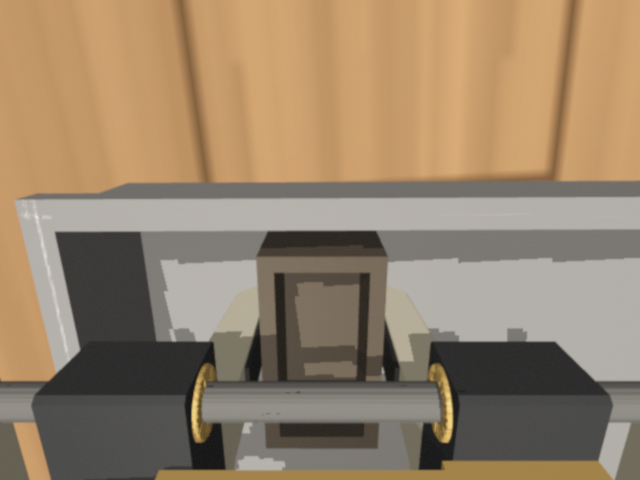

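The pot has ridden up in the grip by several millimetres, which suggests it is resting on the floor. I'll open gently and look.

step_arm([
  [[0.65,0,0,0,0,0,0],[0.65,0,0,0,0,0,0],[0.65,0,0,0,0,0,0],[0.65,0,0,0,0,0,0]],
])

```text
time: 9.5
eef_pos: [0.4652, 0.3808, 0.0088]
tcp_rot: [-2.283, -2.157, 0.0]
force: [0.5, 1.2, 0.2]
width: 0.644
```

step_arm([
  [[0.65,0,0,-0.02,0,0,0],[0.65,0,0,-0.03,0,0,0],[0.65,0,0,-0.04,0,0,0],[0.65,0,0,-0.04,0,0,0],[0.65,0,0,-0.04,0,0,0],[0.65,0,0,-0.04,0,0,0],[0.65,0,0,-0.04,0,0,0]],
])

```text
time: 10.08
eef_pos: [0.4621, 0.3777, 0.2583]
tcp_rot: [-2.281, -2.154, 0.031]
force: [0.6, 0.4, -0.2]
width: 0.65
```

Run:
```python
from h import *
w=r.read_camera("wrist");see("pot1_c","wrist",.047)
s=r.read_camera("scene")
cv2.imwrite("pics/w5.png",np.hstack([cv2.resize(w,(400,300)),cv2.resize(s[150:300,280:480],(400,300))])[:,:,::-1])
plan(.644,.018,.3,0)
```

```text
t 10.23 pos [0.4635 0.3787 0.2595] jaw -0.057 w 0.65 F [ 0.1 -0.6 -0.3] j6 0.66 | turn [-0.012  0.008 -0.057] rows 0.5 shift [-0.3607  0.1805 -0.0405] rows 10.1
```

View pics/w5.png

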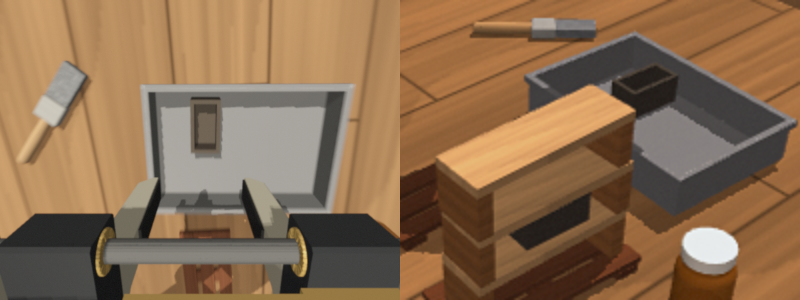

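The pot stands upright in the tote. Next is board3: travel above it and check from there.

step_arm([
  [[1,0,0,-0.015,-0.012,0.008,-0.05],[1,-0.036,0.018,0,0,0,0],[1,-0.036,0.018,0,0,0,0],[1,-0.036,0.018,0,0,0,0],[1,-0.036,0.018,0,0,0,0],[1,-0.036,0.018,0,0,0,0],[1,-0.036,0.018,0,0,0,0],[1,-0.036,0.018,0,0,0,0]],
])

```text
time: 10.9
eef_pos: [0.587, 0.1221, 0.2636]
tcp_rot: [-2.209, -2.224, 0.017]
force: [0.2, 0.6, -0.9]
width: 1.003
```

step_arm([
  [[1,-0.036,0.018,0,0,0,0],[1,-0.036,0.018,0,0,0,0],[1,-0.028,0.018,0,0,0,0],[1,0,0,0,0,0,0],[1,0,0,0,0,0,0]],
])

```text
time: 11.32
eef_pos: [0.6426, 0.0098, 0.2533]
tcp_rot: [-2.212, -2.21, 0.031]
force: [-1.0, 1.0, -0.2]
width: 0.998
```

Run:
```python
from h import *
r.read_camera("top");see("board3_c","top",.21)
r.read_camera("wrist");see("board3_c","wrist",.21);see("pallet_top","wrist",.018)
plan(.642,.018,.186,-.008)
```

```text
board3_c top 0.95 [331. 223.] 933 [639.6 -72.1] [28.  69.7] -0.014
board3_c wrist 0.64 [325. 214.] 36339 [646.1  25. ] [ 65.6 183.2] 1.567
pallet_top wrist 0.85 [142. 146.] 21299 [457.7  47.7] [105.7 230.7] -1.558
t 11.57 pos [0.6424 0.0123 0.2553] jaw 0.003 w 0.999 F [-0.2  0.5 -1. ] j6 -0.05 | turn [-0.022  0.004  0.011] rows 0.2 shift [ 0.0057 -0.0005  0.0693] rows 1.7
```

step_arm([
  [[1,0.004,0.001,0.01,-0.022,0.004,0.011],[1,0,0,0.03,0,0,0],[1,0,0,0.02,0,0,0],[1,0,0,0.01,0,0,0],[1,0,0,0,0,0,0]],
])

```text
time: 11.98
eef_pos: [0.643, 0.0221, 0.1859]
tcp_rot: [2.22, 2.216, 0.008]
force: [-2.0, -0.3, -0.1]
width: 1.005
```

Run:
```python
from h import *
w=r.read_camera("wrist")
cv2.imwrite("pics/w6.png",w[:,:,::-1])
plan(.643,.0165,.186,-.006)
```

```text
t 12.03 pos [0.6435 0.0221 0.1871] jaw -0.002 w 1.004 F [ 0.6 -0.3  0.7] j6 -0.04 | turn [ 0.008 -0.     0.004] rows 0.1 shift [-0.0056 -0.0004  0.0011] rows 0.1
```

View pics/w6.png

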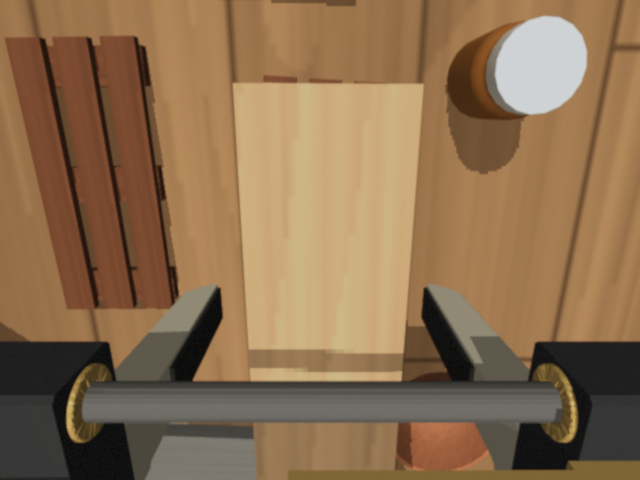

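The fingers straddle the plank centrally (board columns 248–407 at row 350). I'll close and lift.

step_arm([
  [[1,-0.005,0,0.001,0.008,0,0.004],[0.5,0,0,0,0,0,0],[0.5,0,0,0,0,0,0],[0.5,0,0,0,0,0,0],[0.5,0,0,0,0,0,0],[0.5,0,0,0,0,0,0],[0.5,0,0,0,0,0,0],[0.5,0,0,0,0,0,0]],
], newtons=35)

```text
time: 12.7
eef_pos: [0.6454, 0.017, 0.1916]
tcp_rot: [2.225, 2.212, 0.007]
force: [-0.1, 0.2, -3.3]
width: 0.688
```

step_arm([
  [[0.5,0,0,-0.008,0,0,0],[0.5,0,0,-0.015,0,0,0],[0.5,0,0,-0.025,0,0,0],[0.5,0,0,-0.02,0,0,0],[0.5,0,0,0,0,0,0],[0.5,0,0,0,0,0,0]],
])

```text
time: 13.2
eef_pos: [0.6438, 0.0171, 0.262]
tcp_rot: [2.227, 2.214, 0.003]
force: [0.4, 0.2, -2.4]
width: 0.686
```

Run:
```python
from h import *
r.read_camera("top");see("board3_c","top",.27);see("board3_c","top",.146)
plan(.453,.045,.2,0)
```

```text
board3_c top 0.68 [334. 217.] 994 [640.1 -69.5] [36.  71.7] -0.05
board3_c top 0.59 [503. 301.] 32626 [ 479.7 -385.1] [284.5 418.2] 1.517
board3_c top 0.68 [334. 217.] 994 [657.2 -74.5] [40.5 80.7] -0.05
board3_c top 0.59 [503. 301.] 32626 [ 476.7 -429.8] [320.3 470.7] 1.517
t 13.35 pos [0.6435 0.0171 0.2607] jaw -0.006 w 0.684 F [-0.  -0.8 -2.2] j6 -0.04 | turn [-0.    -0.    -0.006] rows 0.0 shift [ 0.0279 -0.1905  0.0607] rows 5.0
```

step_arm([
  [[0.5,0,-0.03,0,0,0,0],[0.5,0.006,-0.034,0,0,0,0],[0.5,0.006,-0.034,0,0,0,0],[0.5,0.006,-0.034,0,0,0,0],[0.5,0.005,-0.034,0.02,0,0,0],[0.5,0.005,-0.024,0.03,0,0,0],[0.5,0,0,0.03,0,0,0],[0.5,0,0,0,0,0,0]],
])

```text
time: 14.02
eef_pos: [0.4408, 0.0469, 0.17]
tcp_rot: [-2.223, -2.209, 0.011]
force: [0.1, 0.3, -3.0]
width: 0.684
```

step_arm([
  [[0.5,0,0,0.03,0,0,0],[0.5,0,0,0.03,0,0,0],[0.5,0,0,0,0,0,0],[0.5,0,0,0,0,0,0]],
])

```text
time: 14.35
eef_pos: [0.4415, 0.0468, 0.1101]
tcp_rot: [-2.222, -2.208, 0.013]
force: [-0.1, -0.3, -1.3]
width: 0.687
```

Run:
```python
from h import *
w=r.read_camera("wrist")
cv2.imwrite("pics/w7.png",w[:,:,::-1])
see("pallet_top","wrist",.018)
plan(.453,.045,.068,0)
```

```text
pallet_top wrist 0.8 [412. 114.] 3373 [492.2  87.5] [ 26.6 150.2] -1.536
t 14.45 pos [0.4418 0.0468 0.1109] jaw -0.006 w 0.687 F [ 0.2 -0.7 -1.8] j6 0.01 | turn [-0.01  -0.001 -0.006] rows 0.1 shift [-0.0018  0.0112  0.0429] rows 1.1
```

View pics/w7.png

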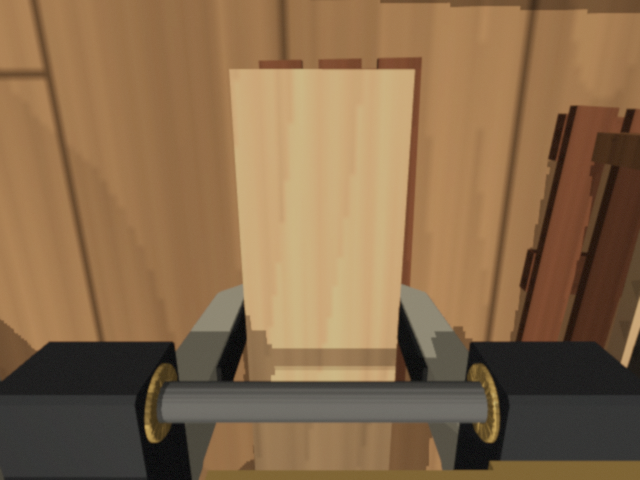

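The pallet's far end shows at columns 260–421, row about 59. I'll convert that to world coordinates.

Run:
```python
from h import *
print(ray("wrist",[[260,61],[421,58],[412,200]],.018).round(4), ray("wrist",[[230,70],[415,70]],.1109+.0456+.019-.0005-.006+.0).round(4))
```

```text
[[0.4057 0.1608 0.018 ]
 [0.5027 0.1616 0.018 ]
 [0.5027 0.0746 0.018 ]] [[0.4211 0.1413 0.169 ]
 [0.4682 0.1409 0.169 ]]
```

step_arm([
  [[0.5,0,0.012,0.005,-0.01,0,-0.006],[0.5,0,0,0.02,0,0,0],[0.5,0,0,0.012,0,0,0],[0.5,0,0,0,0,0,0],[0.5,0,0,0,0,0,0]],
])

```text
time: 14.87
eef_pos: [0.4628, 0.0466, 0.079]
tcp_rot: [2.213, 2.215, 0.018]
force: [0.2, 0.5, -1.5]
width: 0.689
```

```bash
python3 -c "
from h import *
plan(.454,.046,.064,0)"
```

```text
t 14.87 pos [0.4628 0.0466 0.079 ] jaw 0.001 w 0.689 F [ 0.2  0.5 -1.5] j6 -0.0 | turn [ 0.016 -0.001  0.001] rows 0.1 shift [-0.0006 -0.0088  0.015 ] rows 0.4
```

step_arm([
  [[0.5,0,-0.005,0.004,0.012,0,0],[0.5,0,0,0,0,0,0],[0.5,0,0,0,0,0,0]],
])

```text
time: 15.12
eef_pos: [0.4597, 0.0466, 0.0771]
tcp_rot: [2.217, 2.22, 0.008]
force: [0.5, -0.2, -2.4]
width: 0.687
```

```bash
python3 -c "
from h import *
plan(.454,.046,.064,0)"
```

```text
t 15.12 pos [0.4597 0.0466 0.0771] jaw 0.001 w 0.687 F [ 0.5 -0.2 -2.4] j6 -0.0 | turn [ 0.007 -0.001  0.001] rows 0.1 shift [-0.0006 -0.0057  0.0131] rows 0.4
```

step_arm([
  [[0.5,0,-0.007,0.006,0.008,0,0],[0.5,0,0,0.006,0,0,0],[0.5,0,0,0,0,0,0],[0.5,0,0,0,0,0,0]],
])

```text
time: 15.45
eef_pos: [0.4523, 0.0466, 0.0648]
tcp_rot: [-2.219, -2.223, -0.0]
force: [-0.3, -0.1, -2.0]
width: 0.686
```

step_arm([
  [[0.5,0,0,0.005,0,0,0],[0.5,0,0,0,0,0,0]],
])

```text
time: 15.62
eef_pos: [0.452, 0.0466, 0.0612]
tcp_rot: [-2.218, -2.222, 0.001]
force: [-0.6, -0.8, -2.7]
width: 0.684
```

step_arm([
  [[0.5,0,0,0.004,0,0,0],[0.5,0,0,0,0,0,0]],
])

```text
time: 15.78
eef_pos: [0.4525, 0.0467, 0.0592]
tcp_rot: [-2.218, -2.223, 0.0]
force: [0.5, 0.6, -1.7]
width: 0.686
```

step_arm([
  [[0.5,0,0,0.004,0,0,0],[0.5,0,0,0,0,0,0]],
])

```text
time: 15.95
eef_pos: [0.4532, 0.0467, 0.0572]
tcp_rot: [2.218, 2.224, 0.001]
force: [0.0, 0.1, -2.3]
width: 0.684
```

step_arm([
  [[0.5,0,0,0.004,0,0,0],[0.5,0,0,0,0,0,0]],
])

```text
time: 16.12
eef_pos: [0.4538, 0.0467, 0.055]
tcp_rot: [2.217, 2.224, 0.002]
force: [-0.5, -0.1, -2.3]
width: 0.685
```

Run:
```python
from h import *
w=r.read_camera("scene")
cv2.imwrite("pics/s8.png",cv2.resize(w[180:330,230:430],None,fx=4,fy=4,interpolation=cv2.INTER_CUBIC)[:,:,::-1])
plan(.453,.046,.055,0)
```

```text
t 16.17 pos [0.454  0.0467 0.055 ] jaw 0.003 w 0.682 F [ 0.1 -0.3 -2.1] j6 -0.0 | turn [ 0.002 -0.     0.003] rows 0.0 shift [-0.0007 -0.001  -0.    ] rows 0.0
```

View pics/s8.png

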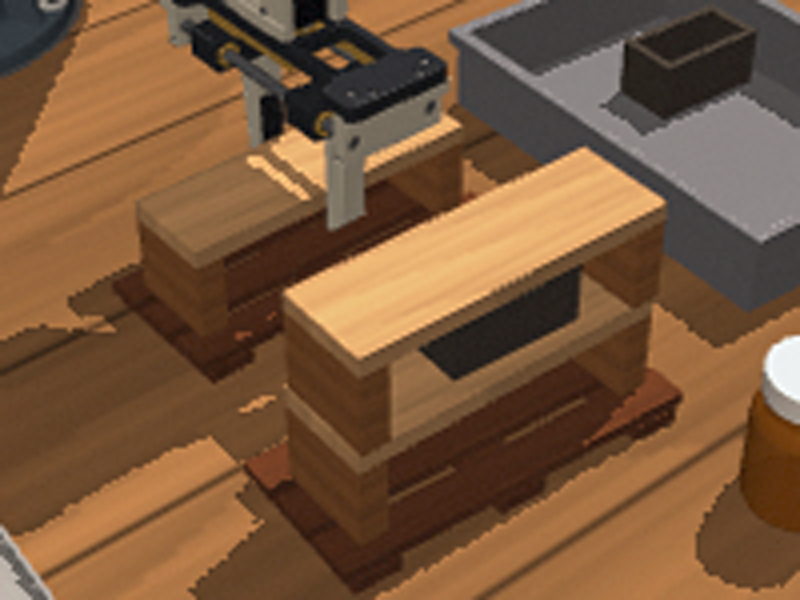

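In the view the feet look very near or on the pallet, but the wrist still carries the board's weight. I'll go a little further down.

step_arm([
  [[0.5,0,0,0.004,0,0,0],[0.5,0,0,0,0,0,0]],
])

```text
time: 16.33
eef_pos: [0.4543, 0.0467, 0.0525]
tcp_rot: [2.216, 2.224, 0.003]
force: [0.5, 0.4, -2.2]
width: 0.682
```

step_arm([
  [[0.5,0,0,0.004,0,0,0],[0.5,0,0,0,0,0,0]],
])

```text
time: 16.5
eef_pos: [0.4549, 0.0467, 0.0501]
tcp_rot: [2.215, 2.224, 0.004]
force: [-0.2, -0.8, -2.1]
width: 0.686
```

Run:
```python
from h import *
w=r.read_camera("scene"); n=cv2.resize(w[180:330,230:430],None,fx=4,fy=4,interpolation=cv2.INTER_CUBIC)[:,:,::-1]
o=cv2.imread("pics/s8.png")
a=lambda im,b:np.float32(cv2.cvtColor(im[b[1]:b[3],b[0]:b[2]],cv2.COLOR_BGR2GRAY))
for b in((110,190,250,350),(180,90,470,190),(320,130,380,230)): print(b,cv2.phaseCorrelate(a(o,b),a(np.ascontiguousarray(n),b),cv2.createHanningWindow((b[2]-b[0],b[3]-b[1]),cv2.CV_32F)))
```

```text
(110, 190, 250, 350) ((-0.03492474216731978, -0.03746227898733423), 0.72975279490153)
(180, 90, 470, 190) ((-0.10027835215063874, 7.917971300194694), 0.43800654678344725)
(320, 130, 380, 230) ((0.062144013642093654, 7.037681115348171), 0.19885878896713258)
```

The board's end stayed still (0 px) while the gripper moved about 7 px. The board is therefore resting on the pallet and slipping in the grip, so the force reading does not show contact. I'll release it.

step_arm([
  [[1,0,0,0,0,0,0],[1,0,0,0,0,0,0],[1,0,0,0,0,0,0],[1,0,0,0,0,0,0],[1,0,0,0,0,0,0]],
])

```text
time: 16.97
eef_pos: [0.4551, 0.0467, 0.0486]
tcp_rot: [2.216, 2.223, 0.004]
force: [-0.4, -0.5, 0.1]
width: 0.978
```

step_arm([
  [[1,0,0,-0.03,0,0,0],[1,0,0,-0.03,0,0,0],[1,0,0,-0.035,0,0,0],[1,0,0,-0.035,0,0,0],[1,0,0,-0.035,0,0,0],[1,-0.005,0.035,0,0,0,0],[1,-0.005,0.035,0,0,0,0],[1,-0.005,0.035,0,0,0,0]],
])

```text
time: 17.63
eef_pos: [0.5577, 0.0325, 0.2242]
tcp_rot: [2.214, 2.225, 0.005]
force: [-0.2, 0.8, 0.8]
width: 1.002
```

step_arm([
  [[1,-0.005,0.035,0,0,0,0],[1,-0.005,0.035,0,0,0,0],[1,0,0,0,0,0,0],[1,0,0,0,0,0,0]],
])

```text
time: 17.97
eef_pos: [0.6356, 0.0212, 0.2234]
tcp_rot: [2.214, 2.222, 0.007]
force: [-1.0, 0.8, -0.2]
width: 1.0
```

Run:
```python
from h import *
r.read_camera("wrist");see("board3_c","wrist",.146);see("board3_c","wrist",.082)
plan(.643,.0165,.123,-.006)
```

```text
board3_c wrist 0.76 [ 92. 173.] 23988 [501.6  57.9] [ 71.4 159. ] 1.564
board3_c wrist 0.61 [161. 156.] 9995 [517.7  67.3] [ 69.2 151.1] -1.558
board3_c wrist 0.76 [ 92. 173.] 23988 [466.4  45.5] [ 90.1 200.9] 1.564
board3_c wrist 0.61 [161. 156.] 9995 [486.7  57.3] [ 87.4 190.9] -1.557
t 18.12 pos [0.6342 0.0216 0.2241] jaw 0.004 w 0.998 F [0.5 0.3 0.4] j6 -0.04 | turn [0.007 0.    0.01 ] rows 0.1 shift [-0.005   0.0088  0.1011] rows 2.5
```

```bash
cat >> h.py <<'E'
def project(cam,P):
    c=r.get_calibration(cam);f=240/np.tan(np.radians(c["fov_y"])/2)
    q=np.atleast_2d(P)@np.array(c["R"]).T+c["t"]; return q[:,:2]/q[:,2:]*f+[c["cx"],c["cy"]]
def plank(x,y,z,rows=(95,375)):
    "wood-coloured region round (x,y,z) in a new wrist picture: edge x at given image rows and far end"
    im=r.read_camera("wrist"); p=project("wrist",[x,y,z])[0].round().astype(int)
    p[1]=min(p[1],330); g=cv2.cvtColor(im[:,:,::-1].copy(),cv2.COLOR_BGR2LAB)
    ref=np.median(g[p[1]-8:p[1]+8,p[0]-8:p[0]+8].reshape(-1,3).astype(float),0)
    m=(np.abs(g.astype(float)-ref)<[28,8,10]).all(2).astype(np.uint8)
    m=cv2.morphologyEx(m,cv2.MORPH_OPEN,np.ones((5,5)));m[372:]=0
    n,l=cv2.connectedComponents(m); m=l==l[p[1],p[0]]
    ys=np.where(m.any(1))[0]; print("ref",ref,"area",m.sum(),"rows",ys.min(),ys.max())
    for v in np.linspace(ys.min()+6,ys.max()-6,5).astype(int):
        u=np.where(m[v])[0]; a,b=ray("wrist",[[u.min(),v],[u.max()+1,v]],z); print(v,u.min(),u.max(),"x",a[:2].round(4),b[:2].round(4),"mid",((a+b)/2)[:2].round(4))
    u=np.where(m[ys.min()+3])[0].mean(); print("far end",ray("wrist",[[u,ys.min()]],z)[0].round(4))
E
python3 -c "
from h import *
plank(.643,.06,.146)"
```

```text
ref [196. 132. 157.] area 25192 rows 87 338
93 288 397 x [0.6161 0.1162] [0.6803 0.1165] mid [0.6482 0.1164]
152 288 392 x [0.6153 0.0825] [0.6793 0.0826] mid [0.6473 0.0825]
212 287 387 x [0.6139 0.0449] [0.6783 0.045 ] mid [0.6461 0.045 ]
272 287 382 x [0.6129 0.0036] [0.6772 0.0037] mid [0.645  0.0037]
332 287 377 x [ 0.6119 -0.0419] [ 0.6759 -0.0419] mid [ 0.6439 -0.0419]
far end [0.6478 0.1196 0.146 ]
```

Detection is sharp: the measured width is 64.0 mm. Board2's centre is at (0.6455, 0.0196) with jaw angle −0.027.

step_arm([
  [[1,-0.001,0.01,0.005,0.005,0,0.028],[1,0,0,0.03,0,0,0],[1,0,0,0.03,0,0,0],[1,0,0,0.02,0,0,0],[1,0,0,0.005,0,0,0],[1,0,0,0,0,0,0]],
])

```text
time: 18.67
eef_pos: [0.6419, 0.022, 0.1367]
tcp_rot: [2.243, 2.191, 0.009]
force: [1.2, 0.2, 0.8]
width: 0.998
```

```bash
python3 -c "
from h import *
plan(.6455,.0196,.122,-.027)"
```

```text
t 18.67 pos [0.6419 0.022  0.1367] jaw -0.023 w 0.998 F [1.2 0.2 0.8] j6 -0.01 | turn [0.008 0.    0.004] rows 0.1 shift [-0.0023  0.0037  0.0147] rows 0.4
```

step_arm([
  [[1,-0.002,0.003,0.008,0.006,0,0.003],[1,0,0,0.008,0,0,0],[1,0,0,0,0,0,0],[0.5,0,0,0,0,0,0],[0.5,0,0,0,0,0,0],[0.5,0,0,0,0,0,0],[0.5,0,0,0,0,0,0],[0.5,0,0,0,0,0,0]],
])

```text
time: 19.33
eef_pos: [0.6468, 0.0198, 0.1255]
tcp_rot: [2.246, 2.187, 0.009]
force: [-2.9, -0.1, 1.7]
width: 0.69
```

step_arm([
  [[0.5,0,0,0,0,0,0],[0.5,0,0,-0.008,0,0,0],[0.5,0,0,-0.015,0,0,0],[0.5,0,0,-0.03,0,0,0],[0.5,0,0,-0.03,0,0,0],[0.5,0,0,-0.03,0,0,0],[0.5,0,0,0,0,0,0],[0.5,0,0,0,0,0,0]],
])

```text
time: 20.0
eef_pos: [0.6445, 0.02, 0.2444]
tcp_rot: [2.248, 2.189, 0.006]
force: [0.3, 0.2, -2.6]
width: 0.684
```

```bash
python3 -c "
from h import *
plan(.454,.046,.15,0)"
```

```text
t 20.0 pos [0.6445 0.02   0.2444] jaw -0.026 w 0.684 F [ 0.3  0.2 -2.6] j6 -0.01 | turn [ 0.005  0.    -0.026] rows 0.2 shift [ 0.026  -0.1905  0.0944] rows 5.4
```

step_arm([
  [[0.5,0,-0.02,0,0,0,-0.026],[0.5,0.006,-0.036,0,0,0,0],[0.5,0.006,-0.036,0,0,0,0],[0.5,0.006,-0.036,0,0,0,0],[0.5,0.006,-0.036,0,0,0,0],[0.5,0.002,-0.02,0,0,0,0],[0.5,0,0,0,0,0,0],[0.5,0,0,0,0,0,0]],
])

```text
time: 20.67
eef_pos: [0.4492, 0.0471, 0.2368]
tcp_rot: [-2.22, -2.221, 0.002]
force: [0.5, 0.3, -1.0]
width: 0.685
```

```bash
python3 -c "
from h import *
plan(.455,.046,.15,0)"
```

```text
t 20.67 pos [0.4492 0.0471 0.2368] jaw 0.0 w 0.685 F [ 0.5  0.3 -1. ] j6 0.0 | turn [-0.002  0.     0.   ] rows 0.0 shift [-0.0011  0.0058  0.0868] rows 2.2
```

step_arm([
  [[0.5,0,0.005,0.01,0,0,0],[0.5,0,0,0.03,0,0,0],[0.5,0,0,0.03,0,0,0],[0.5,0,0,0.015,0,0,0],[0.5,0,0,0,0,0,0],[0.5,0,0,0,0,0,0]],
])

```text
time: 21.17
eef_pos: [0.4602, 0.0463, 0.1448]
tcp_rot: [2.222, 2.22, 0.0]
force: [0.7, 0.3, -0.9]
width: 0.687
```

```bash
python3 -c "
from h import *
plan(.455,.046,.1255,0)
w=r.read_camera('wrist');s=r.read_camera('scene')
cv2.imwrite('pics/w9.png',np.hstack([cv2.resize(w,(400,300)),cv2.resize(s[180:330,230:430],(400,300))])[:,:,::-1])
"
```

```text
t 21.17 pos [0.4602 0.0463 0.1448] jaw -0.001 w 0.687 F [ 0.7  0.3 -0.9] j6 0.0 | turn [ 0.     0.    -0.001] rows 0.0 shift [-0.0003 -0.0052  0.0193] rows 0.5
```

View pics/w9.png

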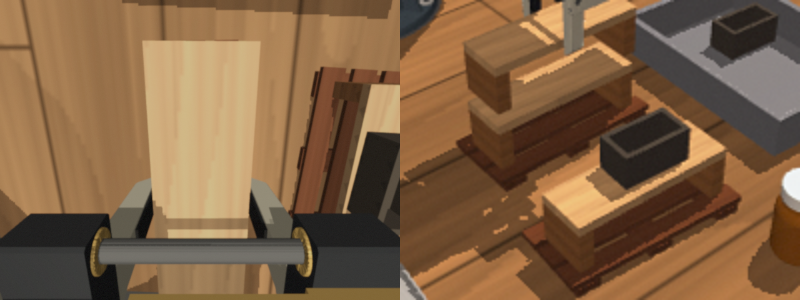

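Board2 hovers level over board3, and the pot on board1 is now exposed. I'll nudge and lower.

step_arm([
  [[0.5,0,-0.006,0.003,0,0,0],[0.5,0,0,0.006,0,0,0],[0.5,0,0,0.006,0,0,0],[0.5,0,0,0.004,0,0,0],[0.5,0,0,0,0,0,0],[0.5,0,0,0,0,0,0]],
])

```text
time: 21.77
eef_pos: [0.4562, 0.0463, 0.1278]
tcp_rot: [2.218, 2.216, 0.009]
force: [-0.1, -0.2, -2.5]
width: 0.68
```

step_arm([
  [[0.5,0,0,0.004,0,0,0],[0.5,0,0,0.002,0,0,0],[0.5,0,0,0,0,0,0]],
])

```text
time: 22.02
eef_pos: [0.4574, 0.0463, 0.1251]
tcp_rot: [2.216, 2.215, 0.012]
force: [0.1, 0.3, -2.2]
width: 0.682
```

```bash
python3 -c "
from h import *
plan(.455,.046,.1235,0)"
```

```text
t 22.02 pos [0.4574 0.0463 0.1251] jaw -0.0 w 0.682 F [ 0.1  0.3 -2.2] j6 0.0 | turn [ 0.011  0.001 -0.   ] rows 0.1 shift [-0.0003 -0.0024  0.0016] rows 0.1
```

Two more small steps down, then release.

step_arm([
  [[0.5,0,-0.002,0.003,0.008,0,0],[0.5,0,0,0.003,0,0,0],[0.5,0,0,0,0,0,0],[1,0,0,0,0,0,0],[1,0,0,0,0,0,0],[1,0,0,0,0,0,0],[1,0,0,0,0,0,0],[1,0,0,0,0,0,0]],
])

```text
time: 22.68
eef_pos: [0.4595, 0.0464, 0.1246]
tcp_rot: [2.214, 2.215, 0.013]
force: [-0.9, 0.2, -0.3]
width: 0.977
```

step_arm([
  [[1,0,0,-0.03,0,0,0],[1,0,0,-0.03,0,0,0],[1,0,0,-0.03,0,0,0],[1,-0.003,0.035,0,0,0,0],[1,-0.003,0.035,0,0,0,0],[1,-0.003,0.035,0,0,0,0],[1,-0.003,0.035,0,0,0,0],[1,0,0.01,0,0,0,0]],
])

```text
time: 23.35
eef_pos: [0.6112, 0.0342, 0.2208]
tcp_rot: [2.214, 2.216, 0.013]
force: [0.5, -0.0, -0.4]
width: 0.998
```

Run:
```python
from h import *
w=r.read_camera("wrist");see("pot1_c","wrist",.124);see("pot4_c","wrist",.124)
plank(.46,.06,.146)
plank(.645,.1,.082)
cv2.imwrite("pics/w10.png",w[:,:,::-1])
plan(.643,.03,.105,-.006)
```

```text
pot1_c wrist 0.69 [360. 230.] 8261 [636.7  35.3] [47.9 89.8] 1.509
pot4_c wrist 0.62 [162. 476.] 277 [ 474.  -177.4] [10.  30.4] -0.01
ref [210. 133. 157.] area 29564 rows 61 365
67 0 110 x [0.4289 0.1429] [0.4907 0.143 ] mid [0.4598 0.143 ]
140 12 121 x [0.4263 0.1032] [0.4909 0.1032] mid [0.4586 0.1032]
213 28 131 x [0.4258 0.0589] [0.4904 0.0587] mid [0.4581 0.0588]
286 45 142 x [0.426  0.0092] [0.4905 0.0089] mid [0.4583 0.0091]
359 113 123 x [ 0.4619 -0.0471] [ 0.4696 -0.0472] mid [ 0.4657 -0.0472]
far end [0.4601 0.146  0.146 ]
ref [211. 132. 158.] area 5415 rows 114 227
120 329 414 x [0.6147 0.1134] [0.6786 0.1134] mid [0.6467 0.1134]
145 328 412 x [0.6141 0.0953] [0.6784 0.0953] mid [0.6462 0.0953]
170 328 410 x [0.6142 0.0765] [0.6782 0.0764] mid [0.6462 0.0765]
195 327 332 x [0.6135 0.057 ] [0.6182 0.057 ] mid [0.6159 0.057 ]
221 326 330 x [0.6128 0.0358] [0.6168 0.0358] mid [0.6148 0.0358]
far end [0.6461 0.1176 0.082 ]
t 23.6 pos [0.6067 0.0349 0.2208] jaw 0.002 w 0.995 F [-0.2  0.4  0.2] j6 -0.02 | turn [0.01  0.001 0.008] rows 0.1 shift [-0.0047  0.0363  0.1158] rows 3.0
```

View pics/w10.png

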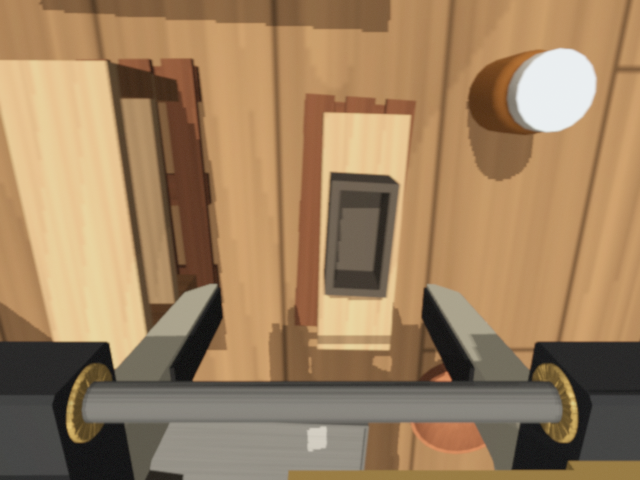

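Board2 sits at (0.458, 0.046) on the pile. The remaining pot's rim runs from about (331,190)–(396,191) to (324,294)–(386,298).

Run:
```python
from h import *
print(rect(ray("wrist",[[331,190],[395,191],[386,298],[324,294]],.124)))
plan(.638,.033,.092,-.05)
```

```text
(array([634.5,  29. ]), array([45.7, 79.7]), 1.544)
t 23.6 pos [0.6067 0.0349 0.2208] jaw 0.002 w 0.995 F [-0.2  0.4  0.2] j6 -0.02 | turn [0.01  0.    0.052] rows 0.4 shift [-0.0004  0.0314  0.1288] rows 3.3
```

step_arm([
  [[1,0.003,0.026,0,0.008,0,0.045],[1,0,0,0.03,0,0,0],[1,0,0,0.03,0,0,0],[1,0,0,0.025,0,0,0],[1,0,0,0.02,0,0,0],[1,0,0,0,0,0,0],[1,0,0,0,0,0,0]],
])

```text
time: 24.18
eef_pos: [0.6289, 0.0391, 0.1167]
tcp_rot: [2.267, 2.169, 0.005]
force: [-0.2, -0.1, 0.5]
width: 1.0
```

Run:
```python
from h import *
plan(.636,.031,.094,-.045)
```

```text
t 24.18 pos [0.6289 0.0391 0.1167] jaw -0.044 w 1.0 F [-0.2 -0.1  0.5] j6 0.03 | turn [0.005 0.    0.001] rows 0.0 shift [-0.0078  0.0075  0.0227] rows 0.6
```

step_arm([
  [[1,-0.007,0.006,0.005,0.004,0,0],[1,0,0,0.012,0,0,0],[1,0,0,0.008,0,0,0],[1,0,0,0,0,0,0],[0.3,0,0,0,0,0,0],[0.3,0,0,0,0,0,0],[0.3,0,0,0,0,0,0],[0.3,0,0,0,0,0,0]],
], newtons=20)

```text
time: 24.85
eef_pos: [0.6367, 0.031, 0.0952]
tcp_rot: [2.266, 2.168, 0.008]
force: [0.5, -0.2, 0.1]
width: 0.763
```

step_arm([
  [[0.3,0,0,0,0,0,0],[0.3,0,0,0,0,0,0],[0.3,0,0,0,0,0,0],[0.3,0,0,0,0,0,0]],
])

```text
time: 25.18
eef_pos: [0.6373, 0.0311, 0.0962]
tcp_rot: [2.265, 2.167, 0.01]
force: [-0.2, -0.3, -0.5]
width: 0.498
```

step_arm([
  [[0.3,0,0,-0.01,0,0,0],[0.3,0,0,-0.03,0,0,0],[0.3,0,0,-0.035,0,0,0],[0.3,0,0,-0.035,0,0,0],[0.3,0,0,-0.035,0,0,0],[0.3,0,0,-0.02,0,0,0],[0.3,0,0,0,0,0,0]],
])

```text
time: 25.77
eef_pos: [0.6333, 0.0313, 0.2696]
tcp_rot: [2.268, 2.171, 0.003]
force: [0.3, 0.6, -1.3]
width: 0.491
```

Run:
```python
from h import *
plan(.584,.365,.2,-.053)
r.read_camera("top");see("pot4_c","top",.052)
```

```text
t 25.77 pos [0.6333 0.0313 0.2696] jaw -0.044 w 0.491 F [ 0.3  0.6 -1.3] j6 0.02 | turn [0.003 0.    0.009] rows 0.1 shift [ 0.3306 -0.0669  0.0696] rows 8.6
pot4_c top 0.75 [461. 334.] 940 [ 411.6 -338.4] [46.7 92.1] 1.388
pot4_c top 0.55 [382. 174.] 1952 [ 756.2 -182.6] [105.5 108.2] 1.561
pot4_c top 0.36 [503. 302.] 32702 [ 474.4 -463.5] [349.5 509.7] 1.513
```

step_arm([
  [[0.3,0.02,-0.004,0,0,0,0.008],[0.3,0.038,-0.008,0,0,0,0],[0.3,0.038,-0.008,0,0,0,0],[0.3,0.038,-0.008,0,0,0,0],[0.3,0.038,-0.008,0,0,0,0],[0.3,0.038,-0.008,0,0,0,0],[0.3,0.038,-0.008,0,0,0,0],[0.3,0.038,-0.008,0,0,0,0]],
])

```text
time: 26.53
eef_pos: [0.5808, 0.3226, 0.2456]
tcp_rot: [-2.282, -2.14, 0.042]
force: [1.4, -0.8, -1.4]
width: 0.492
```

step_arm([
  [[0.3,0.025,-0.004,0.02,0,0,0],[0.3,0.01,0,0.035,0,0,0],[0.3,0,0,0.035,0,0,0],[0.3,0,0,0.03,0,0,0],[0.3,0,0,0,0,0,0],[0.3,0,0,0,0,0,0]],
])

```text
time: 27.03
eef_pos: [0.5656, 0.3653, 0.1076]
tcp_rot: [-2.267, -2.147, 0.067]
force: [0.9, 0.8, -1.6]
width: 0.493
```

Run:
```python
from h import *
plan(.584,.362,.08,-.053)
```

```text
t 27.03 pos [0.5656 0.3653 0.1076] jaw -0.055 w 0.493 F [ 0.9  0.8 -1.6] j6 0.55 | turn [-0.043  0.018 -0.001] rows 0.4 shift [-0.0023  0.0186  0.0276] rows 0.8
```

step_arm([
  [[0.3,-0.002,0.012,0,-0.043,0.018,0],[0.3,0,0,0.015,0,0,0],[0.3,0,0,0,0,0,0],[0.3,0,0,0,0,0,0]],
])

```text
time: 27.37
eef_pos: [0.5776, 0.3618, 0.0925]
tcp_rot: [-2.282, -2.158, 0.002]
force: [0.3, 0.2, -0.2]
width: 0.491
```

Run:
```python
from h import *
plan(.58,.362,.02,-.053)
```

```text
t 27.37 pos [0.5776 0.3618 0.0925] jaw -0.056 w 0.491 F [ 0.3  0.2 -0.2] j6 0.55 | turn [-0.001  0.001 -0.003] rows 0.0 shift [0.0004 0.0023 0.0725] rows 1.8
```

step_arm([
  [[0.3,0,0,0.025,0,0,0],[0.3,0,0,0.025,0,0,0],[0.3,0,0,0.012,0,0,0],[0.3,0,0,0.005,0,0,0],[0.3,0,0,0,0,0,0],[0.3,0,0,0,0,0,0]],
])

```text
time: 27.87
eef_pos: [0.5796, 0.3631, 0.0288]
tcp_rot: [-2.283, -2.157, -0.003]
force: [-0.5, 0.4, -1.5]
width: 0.493
```

Run:
```python
from h import *
plan(.58,.362,.017,-.053)
```

```text
t 27.87 pos [0.5796 0.3631 0.0288] jaw -0.057 w 0.493 F [-0.5  0.4 -1.5] j6 0.55 | turn [ 0.001 -0.002 -0.004] rows 0.0 shift [-0.0011  0.0004  0.0118] rows 0.3
```

step_arm([
  [[0.3,0,0,0.006,0,0,0],[0.3,0,0,0.005,0,0,0],[0.3,0,0,0.004,0,0,0],[0.3,0,0,0,0,0,0]],
])

```text
time: 28.2
eef_pos: [0.5819, 0.3647, 0.0186]
tcp_rot: [2.283, 2.157, 0.013]
force: [1.0, -0.2, -1.5]
width: 0.492
```

step_arm([
  [[0.3,0,0,0.004,0,0,0],[0.65,0,0,0,0,0,0],[0.65,0,0,0,0,0,0],[0.65,0,0,0,0,0,0],[0.65,0,0,0,0,0,0],[0.65,0,0,0,0,0,0]],
])

```text
time: 28.7
eef_pos: [0.5834, 0.366, 0.0178]
tcp_rot: [2.283, 2.156, 0.021]
force: [-0.3, 0.6, -0.5]
width: 0.651
```

step_arm([
  [[0.65,0,0,-0.025,0,0,0],[0.65,0,0,-0.035,0,0,0],[0.65,0,0,-0.035,0,0,0],[0.65,0,0,-0.035,0,0,0],[0.65,0,0,-0.03,0,0,0],[0.65,-0.02,0.005,-0.02,0,0,0.03],[1,-0.035,0.008,0,0,0,0],[1,-0.035,0.008,0,0,0,0]],
])

```text
time: 29.37
eef_pos: [0.5934, 0.2756, 0.203]
tcp_rot: [2.31, 2.129, 0.016]
force: [0.8, -0.6, -0.7]
width: 0.748
```

Run:
```python
from h import *
plan(.646,.018,.2,-.01)
```

```text
t 29.37 pos [0.5934 0.2756 0.203 ] jaw -0.081 w 0.748 F [ 0.8 -0.6 -0.7] j6 0.44 | turn [ 0.007 -0.007 -0.071] rows 0.6 shift [-0.257   0.0551  0.003 ] rows 6.6
```

step_arm([
  [[1,0,0,0,0.007,-0.007,-0.071],[1,-0.037,0.008,0,0,0,0],[1,-0.037,0.008,0,0,0,0],[1,-0.037,0.008,0,0,0,0],[1,-0.037,0.008,0,0,0,0],[1,-0.037,0.008,0,0,0,0],[1,-0.035,0.006,0,0,0,0],[1,-0.02,0,0,0,0,0]],
])

```text
time: 30.03
eef_pos: [0.6391, 0.0233, 0.2046]
tcp_rot: [2.226, 2.213, 0.004]
force: [-0.2, 0.1, -1.0]
width: 0.998
```

step_arm([
  [[1,0,0,0,0,0,0],[1,0,0,0,0,0,0]],
])

```text
time: 30.2
eef_pos: [0.6391, 0.0186, 0.2042]
tcp_rot: [2.231, 2.207, 0.003]
force: [0.1, 0.3, -1.0]
width: 0.999
```

Run:
```python
from h import *
plank(.645,.05,.082)
plan(.646,.018,.063,-.01)
```

```text
ref [205. 132. 157.] area 20701 rows 90 335
96 283 375 x [0.6152 0.1139] [0.6793 0.1132] mid [0.6473 0.1135]
154 283 371 x [0.6136 0.0746] [0.6776 0.0739] mid [0.6456 0.0742]
212 284 368 x [0.6126 0.0318] [0.6765 0.031 ] mid [0.6446 0.0314]
270 285 365 x [ 0.6116 -0.0152] [ 0.6753 -0.016 ] mid [ 0.6434 -0.0156]
329 294 362 x [ 0.6169 -0.0678] [ 0.674  -0.0686] mid [ 0.6455 -0.0682]
far end [0.6469 0.1174 0.082 ]
t 30.25 pos [0.6391 0.019  0.2042] jaw -0.01 w 1.001 F [0.8 0.8 0.2] j6 -0.03 | turn [ 0.003  0.001 -0.   ] rows 0.0 shift [-0.001   0.0069  0.1412] rows 3.5
```

step_arm([
  [[1,0,0.003,0.02,0.003,0,0.02],[1,0,0,0.03,0,0,0],[1,0,0,0.03,0,0,0],[1,0,0,0.02,0,0,0],[1,0,0,0.01,0,0,0],[1,0,0,0,0,0,0],[1,0,0,0,0,0,0]],
])

```text
time: 30.83
eef_pos: [0.6435, 0.0287, 0.0923]
tcp_rot: [2.244, 2.194, 0.006]
force: [0.2, -0.5, 0.4]
width: 0.999
```

Run:
```python
from h import *
plan(.6445,.0175,.06,-.03)
```

```text
t 30.83 pos [0.6435 0.0287 0.0923] jaw -0.023 w 0.999 F [ 0.2 -0.5  0.4] j6 -0.01 | turn [ 0.005 -0.     0.007] rows 0.1 shift [-0.0111  0.0014  0.0323] rows 0.9
```

step_arm([
  [[1,-0.009,0,0.005,0.004,0,0.006],[1,0,0,0.015,0,0,0],[1,0,0,0.008,0,0,0],[1,0,0,0.004,0,0,0],[1,0,0,0,0,0,0],[1,0,0,0,0,0,0]],
])

```text
time: 31.33
eef_pos: [0.6467, 0.0189, 0.0649]
tcp_rot: [2.248, 2.185, 0.01]
force: [0.4, 0.4, 0.3]
width: 1.003
```

Run:
```python
from h import *
plan(.6445,.0175,.06,-.03)
```

```text
t 31.33 pos [0.6467 0.0189 0.0649] jaw -0.028 w 1.003 F [0.4 0.4 0.3] j6 -0.01 | turn [ 0.009 -0.     0.002] rows 0.1 shift [-0.0015 -0.0022  0.0049] rows 0.1
```

step_arm([
  [[1,0,-0.003,0.004,0.008,0,0],[0.5,0,0,0.003,0,0,0],[0.5,0,0,0,0,0,0],[0.5,0,0,0,0,0,0],[0.5,0,0,0,0,0,0],[0.5,0,0,0,0,0,0],[0.5,0,0,0,0,0,0],[0.5,0,0,0,0,0,0]],
], newtons=35)

```text
time: 32.0
eef_pos: [0.6442, 0.0188, 0.0592]
tcp_rot: [2.251, 2.189, 0.003]
force: [0.6, -0.3, -1.2]
width: 0.689
```

step_arm([
  [[0.5,0,0,-0.008,0,0,0],[0.5,0,0,-0.02,0,0,0],[0.5,0,0,-0.035,0,0,0],[0.5,0,0,-0.035,0,0,0],[0.5,0,0,-0.035,0,0,0],[0.5,0,0,-0.035,0,0,0],[0.5,0,0,-0.03,0,0,0],[0.5,0,0,0,0,0,0]],
])

```text
time: 32.67
eef_pos: [0.6414, 0.0191, 0.2665]
tcp_rot: [-2.25, -2.187, 0.005]
force: [1.0, 0.4, -1.3]
width: 0.685
```

Run:
```python
from h import *
plan(.457,.046,.26,0)
```

```text
t 32.67 pos [0.6414 0.0191 0.2665] jaw -0.028 w 0.685 F [ 1.   0.4 -1.3] j6 -0.01 | turn [-0.005 -0.    -0.028] rows 0.2 shift [ 0.0269 -0.1844  0.0065] rows 4.7
```

step_arm([
  [[0.5,0,-0.02,0,0,0,-0.028],[0.5,0.006,-0.036,0,0,0,0],[0.5,0.006,-0.036,0,0,0,0],[0.5,0.006,-0.036,0,0,0,0],[0.5,0.006,-0.034,0,0,0,0],[0.5,0.003,-0.015,0,0,0,0],[0.5,0,0,0,0,0,0],[0.5,0,0,0,0,0,0]],
])

```text
time: 33.33
eef_pos: [0.4542, 0.0473, 0.2653]
tcp_rot: [-2.218, -2.22, 0.005]
force: [0.2, -0.3, -2.5]
width: 0.685
```

Run:
```python
from h import *
plan(.457,.047,.19,0)
```

```text
t 33.33 pos [0.4542 0.0473 0.2653] jaw 0.001 w 0.685 F [ 0.2 -0.3 -2.5] j6 0.0 | turn [-0.005 -0.     0.001] rows 0.0 shift [-0.0003  0.0028  0.0753] rows 1.9
```

step_arm([
  [[0.5,0,0.001,0.02,0,0,0],[0.5,0,0,0.03,0,0,0],[0.5,0,0,0.01,0,0,0],[0.5,0,0,0,0,0,0],[0.5,0,0,0,0,0,0]],
])

```text
time: 33.75
eef_pos: [0.4597, 0.0465, 0.2034]
tcp_rot: [-2.22, -2.221, 0.001]
force: [0.9, 0.3, -2.4]
width: 0.682
```

Run:
```python
from h import *
plan(.457,.047,.187,0)
```

```text
t 33.75 pos [0.4597 0.0465 0.2034] jaw 0.0 w 0.682 F [ 0.9  0.3 -2.4] j6 -0.0 | turn [-0.001 -0.     0.   ] rows 0.0 shift [ 0.0005 -0.0027  0.0164] rows 0.4
```

step_arm([
  [[0.5,0,-0.003,0.005,0,0,0],[0.5,0,0,0.006,0,0,0],[0.5,0,0,0.005,0,0,0],[0.5,0,0,0,0,0,0],[0.5,0,0,0,0,0,0]],
])

```text
time: 34.17
eef_pos: [0.4588, 0.0462, 0.1877]
tcp_rot: [2.221, 2.22, 0.002]
force: [-0.1, -0.6, -2.2]
width: 0.687
```

Run:
```python
from h import *
plan(.457,.047,.187,0)
```

```text
t 34.17 pos [0.4588 0.0462 0.1877] jaw -0.0 w 0.687 F [-0.1 -0.6 -2.2] j6 -0.0 | turn [ 0.002 -0.    -0.   ] rows 0.0 shift [ 0.0008 -0.0018  0.0007] rows 0.1
```

Down 2–3 mm more, release, then go up and over toward the tray.

step_arm([
  [[0.5,0,0,0.003,0,0,0],[0.5,0,0,0.003,0,0,0],[0.5,0,0,0,0,0,0],[1,0,0,0,0,0,0],[1,0,0,0,0,0,0],[1,0,0,0,0,0,0],[1,0,0,0,0,0,0],[1,0,0,0,0,0,0]],
])

```text
time: 34.83
eef_pos: [0.463, 0.0462, 0.1895]
tcp_rot: [2.214, 2.215, 0.016]
force: [-0.4, 0.2, 0.1]
width: 0.978
```

step_arm([
  [[1,0,0,-0.025,0,0,0],[1,0,0,-0.03,0,0,0],[1,0,0,-0.03,0,0,0],[1,-0.02,0,0,0,0,0],[1,-0.038,0,0,0,0,0],[1,-0.038,0,0,0,0,0],[1,-0.038,0,0,0,0,0],[1,-0.038,0,0,0,0,0]],
])

```text
time: 35.5
eef_pos: [0.4616, -0.1268, 0.2781]
tcp_rot: [2.204, 2.226, 0.015]
force: [0.7, 0.1, 0.9]
width: 1.001
```

Run:
```python
from h import *
plan(.412,-.338,.2,-.185)
t=r.read_camera("top");see("pot4_c","top",.052)
r.read_camera("scene");see("pot4_c","scene",.031)
cv2.imwrite("pics/t11.png",t[:,:,::-1])
```

```text
t 35.5 pos [ 0.4616 -0.1268  0.2781] jaw 0.01 w 1.001 F [0.7 0.1 0.9] j6 -0.38 | turn [ 0.013 -0.001  0.195] rows 1.6 shift [-0.2167 -0.0099  0.0781] rows 5.8
pot4_c top 0.76 [462. 326.] 274 [ 420.6 -342.6] [26.7 46.8] -0.144
pot4_c scene 0.77 [164. 295.] 1251 [ 427.4 -312. ] [86.5 95.5] -0.181
```

View pics/t11.png

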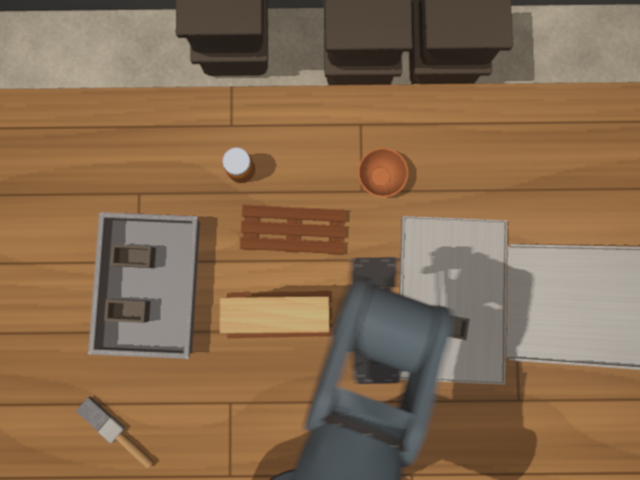

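The view shows both pots upright in the tote, at (132,256) and (128,310), and the boards piled at (275,315). The tray pot now ends at column 468 instead of 487, so it has been knocked aside. I'll look from near.

step_arm([
  [[1,-0.02,0,0.01,0.01,0,0.1],[1,-0.025,-0.002,0.01,0,0,0.08],[1,-0.03,0,0.01,0,0,0],[1,-0.035,0,0.01,0,0,0],[1,-0.035,0,0.005,0,0,0],[1,-0.03,0,0,0,0,0],[1,0,0,0,0,0,0],[1,0,0,0,0,0,0]],
])

```text
time: 36.37
eef_pos: [0.437, -0.2949, 0.2296]
tcp_rot: [-2.398, -2.026, -0.007]
force: [-0.5, 0.2, 0.7]
width: 0.999
```

Run:
```python
from h import *
plan(.427,-.312,.06,-.181)
w=r.read_camera("wrist");see("pot4_c","wrist",.052)
cv2.imwrite("pics/w12.png",w[:,:,::-1])
```

```text
t 36.37 pos [ 0.437  -0.2949  0.2296] jaw -0.168 w 0.999 F [-0.5  0.2  0.7] j6 -0.52 | turn [ 0.001 -0.005  0.013] rows 0.1 shift [-0.0186 -0.0068  0.1696] rows 4.3
pot4_c wrist 0.7 [315. 226.] 5039 [ 429.4 -308.5] [47.  92.5] 1.378
```

View pics/w12.png

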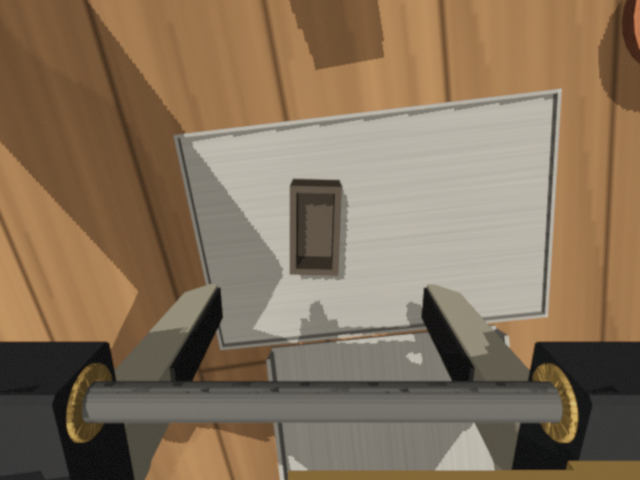

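There is one pot in the tray, at (315,228), and nothing else. Its pose is about (0.429, −0.311) with jaw angle −0.19.

step_arm([
  [[1,-0.016,-0.006,0.02,0,0,0.022],[1,0,0,0.035,0,0,0],[1,0,0,0.035,0,0,0],[1,0,0,0.03,0,0,0],[1,0,0,0.02,0,0,0],[1,0,0,0,0,0,0],[1,0,0,0,0,0,0]],
])

```text
time: 37.05
eef_pos: [0.435, -0.3003, 0.089]
tcp_rot: [2.404, 2.013, 0.011]
force: [0.0, 0.1, 0.9]
width: 1.001
```

Run:
```python
from h import *
plan(.429,-.311,.022,-.193)
w=r.read_camera("wrist");see("pot4_c","wrist",.052)
```

```text
t 37.05 pos [ 0.435  -0.3003  0.089 ] jaw -0.177 w 1.001 F [0.  0.1 0.9] j6 -0.52 | turn [ 0.009 -0.002  0.016] rows 0.1 shift [-0.0116 -0.0038  0.067 ] rows 1.7
pot4_c wrist 0.74 [314. 279.] 12500 [ 430.  -308.9] [46.4 94.2] 1.377
```

step_arm([
  [[1,-0.01,-0.004,0.01,0.006,0,0.015],[1,0,0,0.025,0,0,0],[1,0,0,0.02,0,0,0],[1,0,0,0.006,0,0,0],[1,0,0,0,0,0,0],[1,0,0,0,0,0,0]],
])

```text
time: 37.65
eef_pos: [0.4329, -0.3155, 0.0331]
tcp_rot: [2.415, 1.985, 0.007]
force: [-0.1, -0.3, 0.1]
width: 1.001
```

Run:
```python
from h import *
plan(.429,-.311,.023,-.193)
```

```text
t 37.65 pos [ 0.4329 -0.3155  0.0331] jaw -0.195 w 1.001 F [-0.1 -0.3  0.1] j6 -0.53 | turn [ 0.015  0.006 -0.002] rows 0.1 shift [ 0.0036 -0.0047  0.0101] rows 0.3
```

step_arm([
  [[1,0.003,-0.004,0.005,0.012,0.005,0],[1,0,0,0.005,0,0,0],[0.3,0,0,0,0,0,0],[0.3,0,0,0,0,0,0],[0.3,0,0,0,0,0,0],[0.3,0,0,0,0,0,0],[0.3,0,0,0,0,0,0],[0.3,0,0,0,0,0,0]],
], newtons=20)

```text
time: 38.32
eef_pos: [0.4309, -0.3131, 0.0261]
tcp_rot: [2.421, 1.989, 0.002]
force: [0.9, -0.3, -0.6]
width: 0.618
```

step_arm([
  [[0.3,0,0,0,0,0,0],[0.3,0,0,0,0,0,0],[0.3,0,0,0,0,0,0]],
])

```text
time: 38.57
eef_pos: [0.4308, -0.3131, 0.0261]
tcp_rot: [2.421, 1.989, 0.002]
force: [-0.4, -0.4, -0.1]
width: 0.498
```

step_arm([
  [[0.3,0,0,-0.01,0,0,0],[0.3,0,0,-0.03,0,0,0],[0.3,0,0,-0.038,0,0,0],[0.3,0,0,-0.038,0,0,0],[0.3,0,0,-0.038,0,0,0],[0.3,0,0,-0.038,0,0,0],[0.3,0,0,-0.038,0,0,0],[0.3,0,0,-0.03,0,0,0]],
])

```text
time: 39.23
eef_pos: [0.4255, -0.3085, 0.2951]
tcp_rot: [-2.423, -1.99, 0.001]
force: [0.2, -0.6, -0.8]
width: 0.495
```

Run:
```python
from h import *
plan(.515,.277,.3,-.053)
t=r.read_camera("top")
# pots in tote: dark regions
c=(r.cut_out("pot1_c","top"))
for d in c[:4]:
    cs,_=cv2.findContours(d["region"].astype(np.uint8),cv2.RETR_EXTERNAL,cv2.CHAIN_APPROX_NONE)
    print(round(d["score"],2),d["pixel"],rect(ray("top",max(cs,key=len)[:,0],.047)))
```

```text
t 39.23 pos [ 0.4255 -0.3085  0.2951] jaw -0.195 w 0.495 F [ 0.2 -0.6 -0.8] j6 -0.52 | turn [-0.005 -0.004 -0.142] rows 1.2 shift [ 0.5894  0.0583 -0.0049] rows 14.8
0.55 [132.2, 256.3] (array([579.9, 356.9]), array([46.8, 95.1]), 1.499)
```

step_arm([
  [[0.3,0.02,0,0,0,0,-0.1],[0.3,0.039,0.003,0,0,0,-0.042],[0.3,0.039,0.004,0,0,0,0],[0.3,0.039,0.004,0,0,0,0],[0.3,0.039,0.004,0,0,0,0],[0.3,0.039,0.004,0,0,0,0],[0.3,0.039,0.004,0,0,0,0],[0.3,0.039,0.004,0,0,0,0]],
])

```text
time: 40.0
eef_pos: [0.4693, -0.012, 0.2938]
tcp_rot: [-2.282, -2.156, 0.006]
force: [0.1, -0.7, -2.0]
width: 0.492
```

Run:
```python
from h import *
plan(.522,.282,.29,-.053)
```

```text
t 40.0 pos [ 0.4693 -0.012   0.2938] jaw -0.057 w 0.492 F [ 0.1 -0.7 -2. ] j6 -0.07 | turn [-0.004  0.001 -0.004] rows 0.0 shift [0.2964 0.0371 0.0038] rows 7.5
```

step_arm([
  [[0.3,0.039,0.005,0,0,0,0],[0.3,0.039,0.005,0,0,0,0],[0.3,0.039,0.005,0,0,0,0],[0.3,0.039,0.005,0,0,0,0],[0.3,0.039,0.005,0,0,0,0],[0.3,0.039,0.005,0,0,0,0],[0.3,0.039,0.005,0,0,0,0],[0.3,0.015,0.003,0,0,0,0]],
])

```text
time: 40.67
eef_pos: [0.5175, 0.2916, 0.2872]
tcp_rot: [-2.274, -2.156, 0.019]
force: [0.6, -0.3, -2.0]
width: 0.491
```

step_arm([
  [[0.3,0,0,0.02,0,0,0],[0.3,0,0,0.035,0,0,0],[0.3,0,0,0.035,0,0,0],[0.3,0,0,0.035,0,0,0],[0.3,0,0,0.035,0,0,0],[0.3,0,0,0.01,0,0,0],[0.3,0,0,0,0,0,0],[0.3,0,0,0,0,0,0]],
])

```text
time: 41.33
eef_pos: [0.5107, 0.2957, 0.1069]
tcp_rot: [-2.265, -2.162, 0.028]
force: [0.3, 0.4, -1.0]
width: 0.494
```

Run:
```python
from h import *
plan(.522,.282,.08,-.053)
```

```text
t 41.33 pos [0.5107 0.2957 0.1069] jaw -0.047 w 0.494 F [ 0.3  0.4 -1. ] j6 0.49 | turn [-0.02   0.006  0.006] rows 0.2 shift [-0.0131  0.012   0.0269] rows 0.8
```

step_arm([
  [[0.3,-0.012,0.01,0,-0.016,0.005,0.005],[0.3,0,0,0.015,0,0,0],[0.3,0,0,0,0,0,0],[0.3,0,0,0,0,0,0]],
])

```text
time: 41.67
eef_pos: [0.525, 0.2826, 0.099]
tcp_rot: [2.277, 2.161, 0.013]
force: [0.6, -0.3, -1.0]
width: 0.491
```

Run:
```python
from h import *
w=r.read_camera("wrist"); cv2.imwrite("pics/w13.png",w[:,:,::-1])
plan(.522,.282,.021,-.053)
```

```text
t 41.72 pos [0.5248 0.2827 0.0988] jaw -0.052 w 0.494 F [-0.1 -0.7 -1.5] j6 0.47 | turn [ 0.007 -0.004  0.001] rows 0.1 shift [-0.0008 -0.0028  0.0778] rows 1.9
```

Run:
```python
from h import *
r.read_camera("wrist");see("pot1_c","wrist",.047);see("pot4_c","wrist",.125)
r.read_camera("scene");see("pot1_c","scene",.047)
print(project("scene",[[.58,.36,.026],[.464,.379,.026],[.525,.283,.1]]).round(),project("wrist",[[.58,.36,.047],[.464,.379,.047],[.525,.283,.125]]).round())
im=r.read_camera("top")
g=cv2.cvtColor(im,cv2.COLOR_RGB2GRAY)
# dark pot bodies in the tote seen by top: 
p=project("top",[[.58,.36,.047],[.464,.379,.047]]).round().astype(int)
for a,b in p:
    m=(g[b-20:b+21,a-32:a+33]<75).astype(np.uint8); ys,xs=np.where(m); P=ray("top",np.c_[xs+a-32,ys+b-20],.047); print(np.percentile(P[:,:2],[3,50,97],axis=0).round(3).tolist(),m.sum())
```

```text
pot1_c wrist 0.8 [419.  98.] 16031 [580.5 365.8] [51.1 84. ] 1.502
pot1_c wrist 0.48 [201.  92.] 17237 [468.4 375.5] [53.7 84.9] 1.509
pot4_c wrist 0.84 [322. 291.] 20607 [526.  297.5] [46.7 75.7] 1.517
pot1_c scene 0.9 [431. 216.] 767 [599.5 342. ] [ 84.  129.9] 1.515
[[429. 214.]
 [402. 194.]
 [397. 192.]] [[417. 121.]
 [194.  95.]
 [322. 333.]]
[[0.538, 0.292], [0.588, 0.328], [0.621, 0.422]] 1409
[[0.422, 0.312], [0.454, 0.385], [0.5, 0.444]] 1270
```

The measured pots are at (0.580, 0.366) and (0.468, 0.377), and the slot at (0.523, 0.282) is free. I'll lower.

step_arm([
  [[0.3,0,-0.003,0.02,0.005,-0.003,0],[0.3,0,0,0.025,0,0,0],[0.3,0,0,0.018,0,0,0],[0.3,0,0,0.004,0,0,0],[0.3,0,0,0,0,0,0],[0.3,0,0,0,0,0,0]],
])

```text
time: 42.52
eef_pos: [0.522, 0.2844, 0.0304]
tcp_rot: [2.276, 2.164, 0.005]
force: [-0.6, -0.1, -1.7]
width: 0.493
```

Run:
```python
from h import *
plan(.523,.282,.020,-.053)
```

```text
t 42.52 pos [0.522  0.2844 0.0304] jaw -0.05 w 0.493 F [-0.6 -0.1 -1.7] j6 0.47 | turn [ 0.003 -0.002  0.003] rows 0.0 shift [-0.0023  0.0012  0.0104] rows 0.3
```

step_arm([
  [[0.3,-0.002,0,0.005,0,0,0],[0.3,0,0,0.005,0,0,0],[0.3,0,0,0.003,0,0,0],[0.3,0,0,0,0,0,0]],
])

```text
time: 42.85
eef_pos: [0.5237, 0.2834, 0.0213]
tcp_rot: [2.275, 2.163, 0.013]
force: [-0.1, -0.5, -1.5]
width: 0.496
```

step_arm([
  [[0.3,0,0,0.003,0,0,0],[0.3,0,0,0,0,0,0]],
])

```text
time: 43.02
eef_pos: [0.5245, 0.2839, 0.0205]
tcp_rot: [2.275, 2.163, 0.016]
force: [0.5, 0.1, -1.5]
width: 0.494
```

step_arm([
  [[0.3,0,0,0.003,0,0,0],[0.62,0,0,0,0,0,0],[0.62,0,0,0,0,0,0],[0.62,0,0,0,0,0,0],[0.62,0,0,0,0,0,0],[0.62,0,0,0,0,0,0]],
])

```text
time: 43.52
eef_pos: [0.526, 0.2846, 0.0193]
tcp_rot: [2.274, 2.162, 0.023]
force: [-0.0, 0.0, 0.9]
width: 0.619
```

step_arm([
  [[0.62,0,0,-0.02,0,0,0],[0.62,0,0,-0.035,0,0,0],[0.62,0,0,-0.035,0,0,0],[0.62,0,0,-0.035,0,0,0],[0.62,0,0,-0.035,0,0,0],[0.62,0,0,-0.035,0,0,0],[0.62,0,0,-0.035,0,0,0],[0.62,0,0,0,0,0,0]],
])

```text
time: 44.18
eef_pos: [0.5216, 0.2821, 0.2564]
tcp_rot: [2.276, 2.163, 0.012]
force: [0.5, -0.2, 1.2]
width: 0.623
```

step_arm([
  [[0.62,0,-0.035,-0.01,0,0,0],[0.62,0,-0.035,0,0,0,0],[0.62,0,-0.035,0,0,0,0],[0.62,0,-0.035,0,0,0,0],[0.62,0,0,0,0,0,0],[0.62,0,0,0,0,0,0]],
])

```text
time: 44.68
eef_pos: [0.3774, 0.2888, 0.2656]
tcp_rot: [2.277, 2.16, 0.019]
force: [0.4, -0.1, -0.1]
width: 0.618
```

Run:
```python
from h import *
plan(.4,.28,.26,-.05)
for cam in("wrist","top","scene"):
    r.read_camera(cam); 
    for n,z in(("pot1_c",.047),("board1_c",.21),("jar",.09),("bowl",.05)):
        see(n,cam,z,3)
print(project("scene",[[.58,.364,.026],[.466,.379,.026],[.5245,.284,.026]]).round(), project("top",[[.58,.364,.026],[.466,.379,.026],[.5245,.284,.026]]).round())
```

```text
t 44.68 pos [0.3774 0.2888 0.2656] jaw -0.053 w 0.618 F [ 0.4 -0.1 -0.1] j6 0.61 | turn [ 0.011 -0.007 -0.003] rows 0.1 shift [-0.0076  0.023   0.0056] rows 0.6
pot1_c wrist 0.93 [525. 104.] 6301 [575.8 365.5] [63.7 84. ] 1.502
board1_c wrist 0.6 [408. 446.] 1267 [436.8 144.7] [20.7 45.2] -1.435
jar wrist 0.62 [637. 306.] 237 [679.3 176.7] [ 7.6 36.3] -1.392
pot1_c top 0.9 [130. 256.] 943 [580.9 356.9] [48.8 95. ] 1.514
board1_c top 0.75 [273. 312.] 3948 [458.9  43.2] [ 67.9 202.8] -1.56
jar top 0.87 [240. 165.] 853 [767.  124.8] [60.1 76.6] 0.46
jar top 0.42 [286. 331.] 1254 [418.9  40.5] [ 26.4 215.5] -1.538
bowl top 0.64 [380. 172.] 1976 [ 756.6 -182.8] [105.7 108.5] 1.561
pot1_c scene 0.91 [435. 214.] 737 [601.  342.1] [ 84.2 126. ] 1.508
board1_c scene 0.69 [298. 180.] 2459 [500.5  21. ] [143.1 249.2] -1.564
board1_c scene 0.17 [408. 207.] 5510 [688.  125.4] [205.6 262.5] -0.048
jar scene 0.97 [429. 287.] 1343 [803.3  94.7] [ 59.  139.8] -1.002
jar scene 0.71 [301. 183.] 2295 [334.  138.7] [173. 310.] -1.552
bowl scene 0.85 [305. 364.] 2639 [ 762.5 -181.8] [108.3 112.9] 0.08
[[430. 214.]
 [403. 194.]
 [394. 216.]] [[133. 256.]
 [125. 309.]
 [169. 281.]]
```

Run:
```python
from h import *
im=r.read_camera("top"); h=cv2.cvtColor(im,cv2.COLOR_RGB2LAB).astype(int)
# pots are brownish (b>130), tote grey (b~128)
sub=h[213:358,92:196]; m=((sub[:,:,2]>=132)&(sub[:,:,0]<120)).astype(np.uint8)
n,l,st,c=cv2.connectedComponentsWithStats(cv2.morphologyEx(m,cv2.MORPH_OPEN,np.ones((3,3))))
for i in range(1,n):
    if st[i,4]>100:
        ys,xs=np.where(l==i); print(st[i],rect(ray("top",np.c_[xs+92,ys+213],.047)))
w=r.read_camera("wrist"); r.boxes_of("pot1_c","wrist")
for d in r.boxes_of("pot1_c","wrist")+r.boxes_of("pot4_c","wrist"): print(d)
print(project("wrist",[[.58,.364,.047],[.466,.379,.047],[.5245,.284,.047]]).round())
```

```text
[ 17  31  46  24 991] (array([580.1, 359.9]), array([48.3, 96.6]), 1.512)
[ 56  58  41  23 847] (array([523.6, 281.5]), array([46.2, 84.9]), 1.519)
[ 97  80   7  65 236] (array([431.6, 229. ]), array([ 12.7, 134.6]), 0.01)
[ 12  86  45  27 804] (array([460.3, 369.9]), array([53.7, 96. ]), 1.507)
{'pixel': [527.0, 104.8], 'score': 0.74}
{'pixel': [361.1, 350.8], 'score': 0.26}
{'pixel': [460.7, 195.2], 'score': 0.96}
[[529. 111.]
 [408. 101.]
 [465. 199.]]
```

```bash
python3 -c "
from h import *
s=r.read_state();print(s['time'],s['joint_velocities'].round(3));print(r.close_job())"
```

```text
45.6833 [ 0.001  0.001  0.001  0.     0.    -0.002]
the job is handed in; nothing more can be done
None
```

The job is handed in at 45.7 s. All three pots that were present (two on the stack, one in the tray) are standing in the tote, and the three boards are piled on the pallet. The close call gives no verdict.

- **Pots:** the last top-camera check shows three separate upright footprints in the tote, at about (0.580, 0.36), (0.465, 0.375) and (0.524, 0.282). The tray pot was knocked a few centimetres aside during the run, so I found it again before gripping it.
- **Boards:** the top board is at about (0.459, 0.045), against a pallet centre of about (0.454, 0.046), and square to within about 0.02 rad. I checked the two lower boards from the images as each was placed.
- **Jar and bowl:** both read within about 2 mm of where they started.

**Checks that disagreed:**
- **Contact force:** the wrist force did not show contact when things were set down. The first pot and the first board slid several mm in the grip before I released them. I confirmed the board was resting from the scene camera, and the pot from how it had shifted in the grip.
- **Pot detector:** it found only one of the tote pots in the last top picture, and two clearly in the wrist picture. I confirmed all three by colour segmentation.
- **Viewing limit:** the 16-picture limit was reached before the last pot was set down, so the final checks are numeric only.

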